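Measure a rack levelling foot with the sprung slide gauge

TASK

Slide the black levelling foot across the table, upright, until it is fully home in the gauge's blue vee. Then push the gauge's slide gently down until its sprung foot bears on the orange top of the levelling foot and the red pointers stand in the green band, never driving the sprung foot to the end of its travel, and leave the slide standing there. Leave the bottles, mug, wrench and tape measure where they are.

Things in the scene. Friction and masses are not known exactly. Their poses are not given: they have to be found in the camera images.
- level_foot: Black round levelling foot of a rack, loose, 0.5 to 0.8 kg. Base disc 120 mm across, upright side 22 mm high; above it a cone to 34 mm across at height 45, then an 18 mm steel spindle with a flat orange cap, 40 mm across, 9 thick. Spindle screwed out by an untold amount: cap top 75 to 105 mm above the table; it does not yield. Origin: centre of the underside, z up.
- gauge: Fixed frame of the gauge: blue vee stop, 22 mm high, on the table, behind it a steel column 28 mm across, 274 high, at +x 120 mm. Origin: on the table straight below the sprung foot. The vee opens to the frame's -x; its faces lie 45 degrees either side of the x axis, 85 mm long, 60 mm from the origin. So the levelling foot must be pushed along +x. z up.
- vee_seat (a point): Same point as the gauge's origin: where the centre of the levelling foot's underside lies when its base touches both vee faces. The gauge's arm overhangs this place to 20 mm in front of it (the gauge's -x): a gripper pushing the levelling foot home has to stay outside that or lean back.
- gauge_pad (a point): Centre of the top of the black press pad (36 mm across, 10 thick) on the end of the gauge's arm, straight above the sprung foot, moving with the slide. The aluminium arm under it, 36 mm wide and 34 deep, runs back to the grey sleeve on the column. The pad's top is 74 mm above the face of the unpressed sprung foot.
- gauge_slide (a joint): The slide (sleeve, arm, pad, sprung foot) on the column, m: 0 at the top, growing downwards to 0.105. Pad top is 0.224 minus this above the table, the free foot's face 0.150 minus this. Friction of 9 N holds it where left, against its 2.9 N weight and the foot's spring. Pushing it down takes about 6 N until the foot touches something (plus 30 N per m/s), up about 12 N.
- gauge_foot (a joint): How far the sprung foot (steel face 26 mm across, under the arm's end) is pushed up into the arm, m: 0 free, 0.020 end of travel. Its spring starts at 1 N and adds 0.5 N per mm. Red pointers on both sides of the arm rise with it: their tips are in the green band from 0.006 to 0.014, below it when less, in the red field when more.
- bottle_a: Brown glass bottle, 62 mm in diameter, 220 mm high: leave alone. Origin: centre of the underside.
- bottle_b: A second such bottle: leave alone.
- mug: Blue mug, 80 mm in diameter, 90 mm high: leave alone.
- wrench: Steel wrench, 180 mm long, lying flat: leave alone.
- tape_measure: Yellow tape measure, 70 by 70 by 38 mm: leave alone.
Not all that is in view belongs to the job. Leave any pink or turquoise look-alike of the level_foot alone.

How it is judged:
On the way, in this order (a step that is already met when the one before it is completed fails the run):
1. the levelling foot stands home in the vee, its centre within 5 mm of the seat, the sprung foot still free above it (horizontal distance between level_foot and vee_seat below 0.005 m and angle between level_foot's own z axis and vertical below 0.05 rad and value of joint gauge_foot below 0.002 m), for 0.2 s.
2. the sprung foot is pushed in 5 to 15 mm by the levelling foot (value of joint gauge_foot between 0.005 and 0.015 m and horizontal distance between level_foot and vee_seat below 0.005 m), for 0.3 s.
At the end, for the whole second after the job is handed in: The levelling foot stands upright in the vee, its centre within 5 mm of the seat; the slide is down and at rest with the sprung foot on the orange cap, pushed in 5 to 15 mm (pointers in the green band, 1 mm grace either side) (all of step 2 and angle between level_foot's own z axis and vertical below 0.05 rad and value of joint gauge_slide above 0.035 m and velocity of joint gauge_slide between -0.002 and 0.002 m/s and linear speed of level_foot below 0.01 m/s); the robot touches nothing.
It fails at once if the sprung foot was driven to the end of its travel (pushed in more than 18 mm) (value of joint gauge_foot above 0.018 m).
It fails at once if the levelling foot was tipped more than 0.35 rad (angle between level_foot's own z axis and vertical above 0.35 rad).
It fails at once if a bystander was moved more than 25 mm (distance of any of bottle_a, bottle_b, mug, wrench, tape_measure from where it was at the start of the episode above 0.025 m).
It also fails if it takes over 64 s, if anything falls off the work surface, if the arm or the gripper's body presses on something with over 40 N, if the wrist force passes 120 N, or if a joint passes its speed limit or range.

ROBOT

A 6-joint arm with a two-finger parallel gripper is mounted at the origin on the work surface. World frame = base frame: x ahead of the robot, y to its left, z up, the work surface at z = 0. Lengths are in m, angles in rad, forces in N, time in s.
With the tool pointing down it reaches from about 0.25 to 0.725 m from the base axis. Payload 4 kg.
Tool frame: the origin (TCP) lies on the centre line of the jaws, within the pads' length; the fingertips stand 17 mm ahead of it and the grasp point (between the pads) lies 2 mm behind it; z points along the fingers, x is the direction in which the jaws open and shut, and the axes are right-handed (so a half turn about z gives the same grasp; the last joint's range is limited). The gripper opens to 85 mm and grips with 20 to 120 N. Pads are 22 mm wide; open, the fingers measure 114 mm over their backs; the gripper's body (76 mm by 85 mm) begins 54 mm behind the grasp point. The pads swing forward as they close: fully open they stand 13 mm farther back than shut.
Start: joints at [-1.147, 0.241, 0.005, 1.335, 0, 1.571], TCP at [0.206, -0.456, 0.248] pointing down, gripper open.
Joint ranges: [-2.72, 2.72], [-1.05, 1.87], [-1.09, 1.28], [-1.99, 2.15], [-1.42, 1.44], [-3.14, 3.14]. Speed limits (rad/s): [2.79, 2.79, 3.14, 3.14, 3.14, 3.14].

INTERFACE

Orientations are given as a unit quaternion [x, y, z, w].
In Python, from workcell import bot gives the robot as it stands.
- The arm moves only by the tool jog_arm, never from a script. Its arguments are lists of equal length, an entry for each row: "jaw": the closure, from 0 (fully open) to 1 (shut); "linear": the shift along the tool's x, y, z in m, a list of three; "delta_rot": the turn, a rotation vector about the tool's x, y, z in degrees, a list of three. A call has exactly 8 rows; each row is the pose to reach, as a shift and turn from the pose commanded when the call began, along the tool's axes at that moment; what a row does not reach only later rows make up. A row lasts 1/12 s, in which the tool goes at most 41.7 mm and 7.16 degrees, less where a joint would pass 70% of its speed; a pose out of reach is approached as far as the arm can. A call with a gripper value outside its range is refused whole. The fingers move at their own pace and stop on an object; the grip force is fixed at half the most. Time passes only in rows, so rows that repeat a pose let the fingers close, or fill a call up. It gives the time, the measured TCP pose, the force and the opening at its end, in the units of the state.
- bot.get_obs(): the state, without advancing time (a new reading comes with each control period).
- bot.camera(name): name is "scene" or "side" or "wrist"; returns (picture, depth): 384x512x3 uint8, red, green, blue; 384x512 float32, m along the optical axis (not along the pixel's ray), 0 where there is no reading.
- bot.calibration(name): a dict with "fovy" (degrees; the focal length in pixels is half the picture's height over the tangent of half this angle, whatever the lens; pixels are square), "cx", "cy" (the principal point, pixels), "origin" and "orientation" of the camera in the world. Camera axes: x right, y down, z forward; pixel columns grow to the right and rows downward; lengths in m; the calibration is good to about 2 mm. The wrist camera is an equidistant fisheye: a pixel r from the principal point sees the ray r / f radians off the axis. A picture is of the moment at which its call begins: read the wrist's pose just before it. calibration takes no time and is no camera call; for the wrist camera it gives the pose at the moment of the call.
- bot.job_done(): hands the job in, once; it reports no verdict.
The state is a dict: "clock": time; "joint_pos": joint angles; "joint_vel": joint speeds; "tau": joint torques, N m; "eef_pos": TCP position; "tool_rot": TCP orientation; "ft_force": force on the tool from outside, world axes, zero at the start; "ft_torque": the same for the moment, N m; "grip_width": finger opening in m.
Only numpy, scipy, OpenCV 4.12 (cv2) and the standard library are available. Lean on these libraries where they do the work, as an engineer would, in place of code of your own. Each camera call takes 0.05 s, during which the arm holds its last target.

## Working session

There is one attempt and no reset: what is moved stays moved. The work goes in short steps, Python scripts to look and compute and a tool call to move; the robot and the scene stay as the last step left them, time stands still between calls to the robot, and variables do not carry over. Pictures are saved under pics/ and viewed, and the job is handed in when it is done.

Besides the shell and the picture viewer there is one more tool, called by a JSON object that holds its "name" and its "arguments", one argument or row to a line. jog_arm: Moves the arm, as the interface text tells. Its arguments: {"type":"object","properties":{"jaw":{"type":"array","items":{"type":"number"}},"linear":{"type":"array","items":{"type":"array","items":{"type":"number"}}},"delta_rot":{"type":"array","items":{"type":"array","items":{"type":"number"}}}},"required":["jaw","linear","delta_rot"]}

```bash
ls; mkdir -p pics; cat > h.py <<'E'
import numpy as np,cv2
from workcell import bot
from scipy.spatial.transform import Rotation as R
def world(name,depth,cal=None):
    c=cal or bot.calibration(name); f=384/2/np.tan(np.radians(c['fovy'])/2)
    v,u=np.mgrid[0:384,0:512].astype(float)
    P=np.stack([(u-c['cx'])/f*depth,(v-c['cy'])/f*depth,depth],-1)
    return P@R.from_quat(c['orientation']).as_matrix().T+np.array(c['origin'])
E
python3 - <<'E'
from h import *
o=bot.get_obs();print(o)
for n in('scene','side','wrist'):
    c=bot.calibration(n);print(n,c)
    p,d=bot.camera(n);cv2.imwrite(f'pics/{n}0.png',p[:,:,::-1]);np.savez(f'pics/{n}0.npz',p=p,d=d)
E
```

```text
pics
{'clock': 0.0, 'joint_pos': array([-1.14702255e+00,  2.41407950e-01,  3.71483394e-03,  1.33516963e+00,
        3.08190942e-05,  1.57079837e+00]), 'joint_vel': array([ 1.16058066e-03,  7.98337162e-04,  1.79035534e-03,  9.68655568e-05,
        6.20200025e-04, -1.39614481e-03]), 'tau': array([ 1.60889682e-03, -3.72312176e+01,  2.52411675e+01,  1.69993518e-02,
        2.18350037e-04, -1.01863872e-06]), 'eef_pos': array([ 0.20536729, -0.45523078,  0.24741183]), 'tool_rot': array([ 8.39999982e-01, -5.42585443e-01, -8.59535714e-04, -5.73546403e-04]), 'ft_force': array([-0.06238915,  0.23726949, -0.84191965]), 'ft_torque': array([-0.00239121, -0.01465288,  0.02854992]), 'grip_width': 0.08491014671174699}
scene {'fovy': 52.79381095839329, 'cx': 256.9113781244163, 'cy': 192.5391849111243, 'origin': array([1.07313573, 0.70024741, 1.01476257]), 'orientation': array([ 0.25308973,  0.88896349, -0.36475935, -0.11242828])}
side {'fovy': 49.31982962408508, 'cx': 248.95401296151618, 'cy': 196.75837053258897, 'origin': array([ 0.47896762, -0.84754179,  1.13748577]), 'orientation': array([ 0.93321907, -0.09593806,  0.02800958, -0.34512827])}
wrist {'fovy': 65.70646984690485, 'cx': 262.72247763631435, 'cy': 191.40527063638356, 'origin': array([ 0.2669532 , -0.42819104,  0.37289676]), 'orientation': array([ 0.8324611 , -0.53757201, -0.07417804,  0.11190385])}
```

View pics/scene0.png

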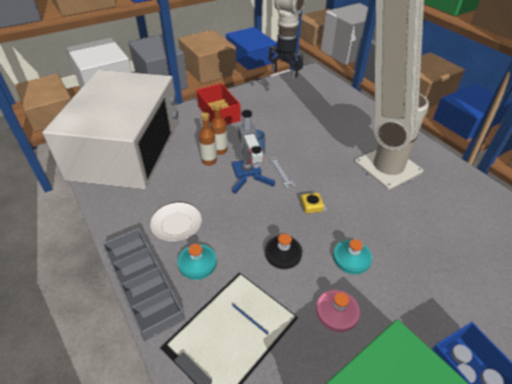

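View pics/side0.png

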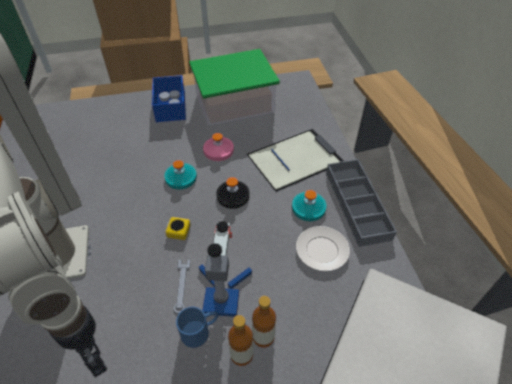

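View pics/wrist0.png

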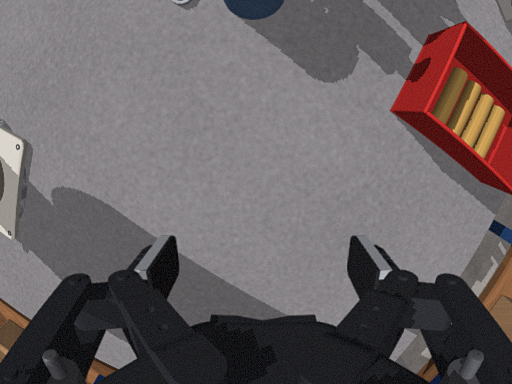

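The scene picture has the black foot at about (284,252) and the gauge with its blue vee at about (252,178). The yellow tape is at (312,203), the wrench at (283,172), and the bottles and mug are behind the gauge. Next I'll get 3D positions.

```bash
python3 - <<'E'
from h import *
for n in('scene','side'):
    z=np.load(f'pics/{n}0.npz');p=z['p'];d=z['d'];W=world(n,d)
    hsv=cv2.cvtColor(p,cv2.COLOR_RGB2HSV);H,S,V=[hsv[...,i].astype(int) for i in range(3)]
    u0,v0={'scene':(284,245),'side':(232,190)}[n]
    vv,uu=np.mgrid[0:384,0:512]
    near=(abs(uu-u0)<25)&(abs(vv-v0)<25)
    m=near&(H<15)&(S>150)&(V>120); print(n,'cap',m.sum(),np.median(W[m],0),np.percentile(W[m],[5,95],axis=0))
    m=m&(W[...,2]>np.percentile(W[m][:,2],60)); print(' top',W[m].mean(0),W[m][:,2].mean())
    m=near&(V<60)&(W[...,2]>0.008); print(' disc',m.sum(),W[m].min(0),W[m].max(0))
    bl=(H>100)&(H<125)&(S>120)&(W[...,2]<0.03)&(W[...,2]>0.015)&(W[...,0]>0.2)&(W[...,0]<.6)&(abs(W[...,1]+0.15)<.3)
    print(' blue',bl.sum())
    np.save(f'pics/bl_{n}.npy',W[bl])
    q=W[bl]; q=q[::max(1,len(q)//40)]; print(np.round(q,3).tolist())
    print('box', np.nonzero(bl)[0].min() if bl.any() else 0)
    for (a,b,t) in ({'scene':(230,262,'')}.get(n,()) ,) if 0 else (): pass
    # crops
    c=p[100:200,200:320] if n=='scene' else p[200:330,150:290]
    cv2.imwrite(f'pics/{n}crop.png',cv2.resize(c[:,:,::-1],None,fx=4 if n=='side' else 5,fy=4 if n=='side' else 5,interpolation=cv2.INTER_CUBIC))
E
```

```text
scene cap 110 [0.59974121 0.13116957 0.07984771] [[0.58289253 0.11453994 0.07352589]
 [0.61663495 0.14587878 0.08276597]]
 top [0.60004752 0.13066279 0.08161941] 0.08161941385191053
 disc 726 [0.54385181 0.07135126 0.00808833] [1.07313573 0.70024741 1.01476257]
 blue 324
[[0.502, -0.313, 0.023], [0.505, -0.308, 0.022], [0.514, -0.3, 0.027], [0.516, -0.303, 0.021], [0.522, -0.301, 0.02], [0.529, -0.289, 0.026], [0.524, -0.291, 0.018], [0.526, -0.28, 0.022], [0.536, -0.277, 0.024], [0.476, -0.243, 0.022], [0.534, -0.274, 0.02], [0.482, -0.24, 0.022], [0.542, -0.267, 0.024], [0.512, -0.25, 0.023], [0.474, -0.232, 0.019], [0.535, -0.255, 0.024], [0.508, -0.242, 0.022], [0.479, -0.23, 0.018], [0.531, -0.248, 0.024], [0.501, -0.238, 0.017], [0.542, -0.251, 0.021], [0.515, -0.238, 0.019], [0.539, -0.25, 0.015], [0.479, -0.201, 0.025], [0.489, -0.207, 0.02], [0.536, -0.224, 0.024], [0.482, -0.19, 0.025], [0.535, -0.218, 0.023], [0.469, -0.176, 0.024], [0.479, -0.187, 0.016], [0.456, -0.168, 0.02], [0.472, -0.17, 0.02], [0.56, -0.214, 0.023], [0.463, -0.157, 0.021], [0.554, -0.209, 0.019], [0
[... 707 characters left out ...]
.531, -0.26, 0.02], [0.536, -0.263, 0.019], [0.544, -0.269, 0.02], [0.457, -0.257, 0.02], [0.468, -0.263, 0.02], [0.474, -0.269, 0.024], [0.513, -0.281, 0.025], [0.473, -0.274, 0.022], [0.467, -0.276, 0.021], [0.458, -0.277, 0.02], [0.54, -0.292, 0.017], [0.505, -0.29, 0.02], [0.468, -0.285, 0.02], [0.524, -0.3, 0.026], [0.49, -0.294, 0.021], [0.45, -0.29, 0.025], [0.507, -0.3, 0.021], [0.467, -0.296, 0.022], [0.523, -0.307, 0.021], [0.483, -0.301, 0.02], [0.443, -0.295, 0.019], [0.5, -0.307, 0.019], [0.457, -0.302, 0.02], [0.513, -0.315, 0.022], [0.49, -0.311, 0.018], [0.481, -0.313, 0.02], [0.489, -0.318, 0.02], [0.514, -0.326, 0.019], [0.433, -0.329, 0.016], [0.415, -0.391, 0.02]]
box 265
```

View pics/scenecrop.png

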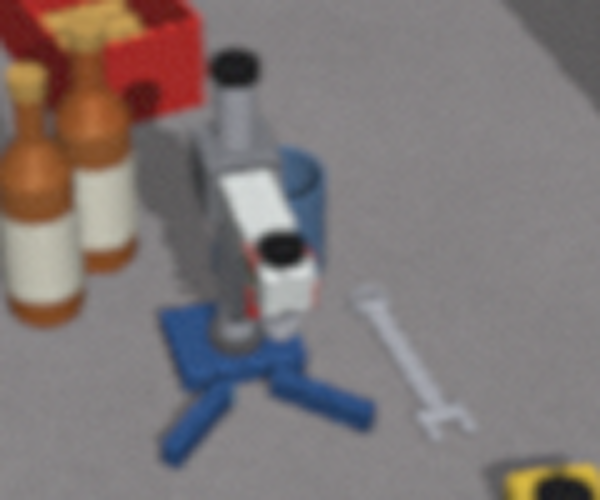

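View pics/sidecrop.png

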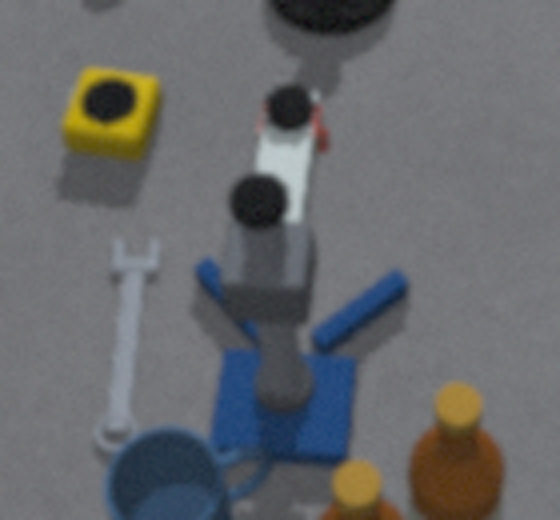

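The crops show the gauge pad at scene pixel (256,149) and side pixel (222,226). The column top is at scene (247,114) and side (215,250). Next I'll fit the gauge's pose.

```bash
python3 - <<'E'
from h import *
from scipy.optimize import least_squares
pts={}
for n,pad,col,(foot) in(('scene',(256.4,149.6),(247,113.6),(284,252)),('side',(222.5,226.3),(214.8,250),(232,193))):
    z=np.load(f'pics/{n}0.npz');p=z['p'];d=z['d'];W=world(n,d)
    V=p.max(2).astype(int); vv,uu=np.mgrid[0:384,0:512]
    for t,(u,v) in(('pad',pad),('col',col)):
        m=(abs(uu-u)<6)&(abs(vv-v)<5)&(V<60); 
        q=W[m]; top=q[q[:,2]>np.percentile(q[:,2],50)-0.004]
        zt=np.median(q[:,2]); s=q[abs(q[:,2]-zt)<0.006]
        print(n,t,m.sum(),'z',np.percentile(q[:,2],[10,50,90]).round(4),'mean',s.mean(0).round(4), 'mid',((s.min(0)+s.max(0))/2).round(4))
    # foot disc rim: points with z in .015-.03 near foot
    m=(np.hypot(W[...,0]-.6,W[...,1]-.127)<.075)&(W[...,2]>0.006)&(V<70)
    q=W[m]
    mm=q[(q[:,2]>.016)&(q[:,2]<.026)]
    print(n,'foot mid',(mm.min(0)+mm.max(0))/2, np.ptp(mm,axis=0))
    # orange edges
    # white arm
    m=(W[...,2]>.19)&(W[...,2]<.225)&(V>180)&(abs(vv-pad[1])<40)&(abs(uu-pad[0])<30)
    print(n,'arm',W[m].mean(0) if m.any() else 0)
B=np.concatenate([np.load(f'pics/bl_{n}.npy') for n in('scene','side')])
B=B[(B[:,1]>-.26)&(B[:,1]<-.13)]
# arms: left (x<.5) and right (x>.5)
for nm,m in(('L',(B[:,0]<.495)),('R',B[:,0]>.555)):
    q=B[m]; c=q[:,:2].mean(0); u,s,vt=np.linalg.svd(q[:,:2]-c); print(nm,len(q),c,vt[0],np.degrees(np.arctan2(vt[0,1],vt[0,0])), s/np.sqrt(len(q)))
E
```

```text
scene pad 41 z [0.2063 0.2092 0.2111] mean [ 0.5315 -0.1447  0.2091] mid [ 0.5309 -0.1452  0.2097]
scene col 46 z [0.2702 0.2739 0.2754] mean [ 0.4992 -0.2583  0.2733] mid [ 0.4987 -0.2598  0.2726]
scene foot mid [0.60172252 0.12882614 0.02100651] [0.11698651 0.12129977 0.0098981 ]
scene arm [ 0.51669125 -0.19385916  0.19864933]
side pad 88 z [0.2042 0.2067 0.209 ] mean [ 0.5297 -0.1554  0.2066] mid [ 0.5296 -0.1539  0.2056]
side col 104 z [0.27   0.2724 0.2748] mean [ 0.4964 -0.2713  0.2723] mid [ 0.4965 -0.2706  0.272 ]
side foot mid [0.59919003 0.11950809 0.02102618] [0.11474439 0.10838858 0.00991291]
side arm [ 0.52063049 -0.19749628  0.19693768]
L 232 [ 0.46916741 -0.20968275] [-0.11203199  0.9937046 ] 96.4324642780546 [0.03630137 0.01093205]
R 114 [ 0.57717412 -0.20263316] [0.82370286 0.56702169] 34.54279925329781 [0.01511449 0.00542725]
```

```bash
cat >> h.py <<'E'
def move(pt,z=None,x=None,R1=None,o=None):
    """shift and turn in present tool axes to reach pos pt, tool x dir, z dir"""
    o=o or bot.get_obs(); R0=R.from_quat(o['tool_rot']); p0=o['eef_pos']
    if R1 is None: R1=orient(z,x)
    return R0.inv().apply(np.array(pt)-p0)*1000,np.degrees((R0.inv()*R1).as_rotvec())
G=np.array([.5305,-.150]); AX=np.array([-.274,-.962]);  # seat, gauge +x
def orient(lean,ax=AX):
    a=np.array([ax[0],ax[1],0]);a/=np.linalg.norm(a);t=np.radians(lean)
    z=np.array([0,0,-1])*np.cos(t)+a*np.sin(t); x=np.cross(a,[0,0,-1]); x/=np.linalg.norm(x)
    return R.from_matrix(np.stack([x,np.cross(z,x),z],1))
E
python3 - <<'E'
from h import *
for n,pts in(('scene',dict(tape=(312,202),w1=(275,160),w2=(291,186))),('side',dict(tape=(178,228),w1=(184,264),w2=(179,308)))):
    d=np.load(f'pics/{n}0.npz')['d'];W=world(n,d)
    for k,(u,v) in pts.items(): print(n,k,W[v,u].round(3), 'gauge frame', ((W[v,u][:2]-G)@np.array([AX,[-AX[1],AX[0]]]).T).round(3))
print(orient(0).as_matrix())
print(move([.45,-.30,.45],R1=orient(0)))
F=np.array([.600,.1245]); print((F-G)@np.array([AX,[-AX[1],AX[0]]]).T)
print(F-AX*.12)
E
```

```text
scene tape [0.406 0.026 0.041] gauge frame [-0.135 -0.168]
scene w1 [ 0.367 -0.259  0.008] gauge frame [ 0.15  -0.128]
scene w2 [ 0.395 -0.109  0.001] gauge frame [-0.003 -0.142]
side tape [ 0.397 -0.003  0.033] gauge frame [-0.105 -0.169]
side w1 [ 0.401 -0.125  0.004] gauge frame [ 0.011 -0.132]
side w2 [ 0.372 -0.269  0.002] gauge frame [ 0.158 -0.12 ]
[[ 0.96174998 -0.27392879  0.        ]
 [-0.27392879 -0.96174998  0.        ]
 [ 0.         -0.         -1.        ]]
(array([ -41.37214733, -286.81158442, -202.31609064]), array([-4.12730696e-02,  8.56193930e-02, -4.98194428e+01]))
[-0.283112 -0.008354]
[0.63288 0.23994]
```

{"name": "jog_arm", "arguments": {
  "jaw": [0.4, 0.4, 0.4, 0.4, 0.4, 0.4, 0.4, 0.4],
  "linear": [
    [0, 0, -0.04],
    [0, 0, -0.08],
    [0, 0, -0.12],
    [0, 0, -0.16],
    [0, 0, -0.2],
    [0, 0, -0.2],
    [0, 0, -0.2],
    [0, 0, -0.2]
  ],
  "delta_rot": [
    [0, 0, 0],
    [0, 0, 0],
    [0, 0, 0],
    [0, 0, 0],
    [0, 0, 0],
    [0, 0, -7],
    [0, 0, -14],
    [0, 0, -21]
  ]
}}

```text
clock: 0.82
eef_pos: [0.2058, -0.4562, 0.4491]
tool_rot: [0.926, -0.378, 0.001, 0.001]
ft_force: [-0.0, 0.7, -0.8]
grip_width: 0.0513
```

```bash
python3 - <<'E'
from h import *
o=bot.get_obs();print(o['eef_pos'],o['joint_pos'],o['ft_force'],o['clock'])
F=np.array([.600,.1245]); 
print(move(list(F-AX*.12)+[.40],R1=orient(0)))
E
```

```text
[ 0.20578891 -0.45615478  0.44906685] [-1.14699789e+00  2.60236759e-01  5.50205597e-01  1.85890276e+00
  3.01160970e-06  1.19825036e+00] [-0.01838627  0.73836269 -0.80689415] 0.8167
(array([-181.5938952 , -796.27969217,   48.21417162]), array([  0.06259256,  -0.087784  , -28.47463123]))
```

{"name": "jog_arm", "arguments": {
  "jaw": [0.4, 0.4, 0.4, 0.4, 0.4, 0.4, 0.4, 0.4],
  "linear": [
    [-0.009, -0.038, 0],
    [-0.018, -0.076, 0],
    [-0.027, -0.114, 0],
    [-0.036, -0.152, 0],
    [-0.045, -0.19, 0],
    [-0.054, -0.228, 0],
    [-0.063, -0.266, 0],
    [-0.072, -0.304, 0]
  ],
  "delta_rot": [
    [0, 0, -4],
    [0, 0, -8],
    [0, 0, -12],
    [0, 0, -16],
    [0, 0, -20],
    [0, 0, -24],
    [0, 0, -28.5],
    [0, 0, -28.5]
  ]
}}

```text
clock: 1.48
eef_pos: [0.3687, -0.1873, 0.4482]
tool_rot: [0.99, -0.14, -0.0, -0.0]
ft_force: [1.6, -0.8, 0.1]
grip_width: 0.0513
```

```bash
python3 - <<'E'
from h import *
o=bot.get_obs();print(o['eef_pos'],o['joint_pos'],o['ft_force'],o['clock'])
F=np.array([.600,.1245]); 
print(move(list(F-AX*.12)+[.40],R1=orient(0)))
E
```

```text
[ 0.36872968 -0.18728167  0.44822326] [-4.69944603e-01  7.30821440e-02  3.20047834e-01  1.81782142e+00
 -1.63847031e-05  1.38165476e+00] [ 1.58005581 -0.79937246  0.10554391] 1.4833
(array([ 135.41256419, -483.6922755 ,   48.21255657]), array([ 0.00027626,  0.00351981, -0.19064198]))
```

{"name": "jog_arm", "arguments": {
  "jaw": [0.4, 0.4, 0.4, 0.4, 0.4, 0.4, 0.4, 0.4],
  "linear": [
    [0.01, -0.038, 0],
    [0.02, -0.076, 0],
    [0.03, -0.114, 0],
    [0.04, -0.152, 0],
    [0.05, -0.19, 0],
    [0.06, -0.228, 0],
    [0.07, -0.266, 0],
    [0.08, -0.304, 0]
  ],
  "delta_rot": [
    [0, 0, 0],
    [0, 0, 0],
    [0, 0, 0],
    [0, 0, 0],
    [0, 0, 0],
    [0, 0, 0],
    [0, 0, 0],
    [0, 0, 0]
  ]
}}

```text
clock: 2.15
eef_pos: [0.5306, 0.0824, 0.4481]
tool_rot: [0.99, -0.141, -0.0, 0.0]
ft_force: [0.9, -0.2, 0.8]
grip_width: 0.0517
```

```bash
python3 - <<'E'
from h import *
o=bot.get_obs();print(o['eef_pos'],o['joint_pos'],o['ft_force'],o['clock'])
F=np.array([.600,.1245]); 
print(move(list(F-AX*.13)+[.30],R1=orient(20)))
E
```

```text
[0.53056465 0.08241794 0.44805034] [ 1.54191009e-01  3.48273948e-01  6.70581701e-01  1.89345221e+00
 -1.54905101e-04  2.00766118e+00] [ 0.88492459 -0.18063833  0.77642453] 2.15
(array([  54.30302606, -189.85377958,  147.98216914]), array([-19.98351076,   0.06619501,  -0.2922903 ]))
```

{"name": "jog_arm", "arguments": {
  "jaw": [0.4, 0.4, 0.4, 0.4, 0.4, 0.4, 0.4, 0.4],
  "linear": [
    [0.01, -0.038, 0],
    [0.02, -0.076, 0],
    [0.03, -0.114, 0.02],
    [0.04, -0.152, 0.04],
    [0.054, -0.19, 0.07],
    [0.054, -0.19, 0.1],
    [0.054, -0.19, 0.1],
    [0.054, -0.19, 0.1]
  ],
  "delta_rot": [
    [-5, 0, 0],
    [-10, 0, 0],
    [-15, 0, 0],
    [-20, 0, 0],
    [-20, 0, 0],
    [-20, 0, 0],
    [-20, 0, 0],
    [-20, 0, 0]
  ]
}}

```text
clock: 2.82
eef_pos: [0.6193, 0.2394, 0.3266]
tool_rot: [0.976, -0.136, -0.017, 0.168]
ft_force: [0.3, 0.4, -0.7]
grip_width: 0.0513
```

```bash
python3 - <<'E'
from h import *
o=bot.get_obs();print(o['eef_pos'],o['joint_pos'],o['ft_force'],o['clock'])
F=np.array([.600,.1245]); 
z=np.load('pics/side0.npz');W=world('side',z['d']);print('pink',W[150,219],'teal',W[176,180],W[206,309])
for n in('wrist','scene','side'):
    if n=='wrist': print(bot.calibration(n))
    p,d=bot.camera(n);cv2.imwrite(f'pics/{n}1.png',p[:,:,::-1]);np.savez(f'pics/{n}1.npz',p=p,d=d)
E
```

```text
[0.61925644 0.23944933 0.32661984] [ 0.47735974  0.88197496  1.23067057  2.14820723 -0.25340837  2.35382099] [ 0.29920434  0.3685337  -0.66547842] 2.8167
pink [0.58560067 0.33878952 0.03097203] teal [0.42544818 0.23083769 0.03281858] [ 0.84129164 -0.00596727  0.03702845]
{'fovy': 65.70646984690485, 'cx': 262.72247763631435, 'cy': 191.40527063638356, 'origin': array([0.6469246 , 0.34066209, 0.42246176]), 'orientation': array([ 0.94499415, -0.13216567, -0.03607767,  0.29701295])}
```

View pics/wrist1.png

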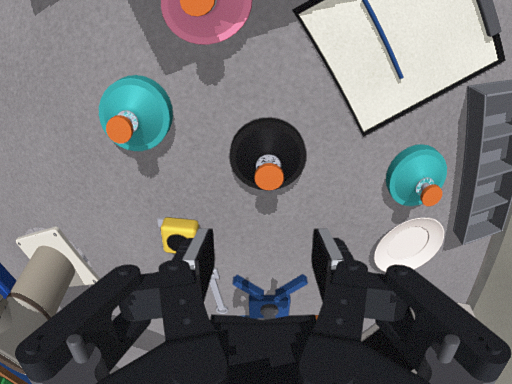

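View pics/side1.png

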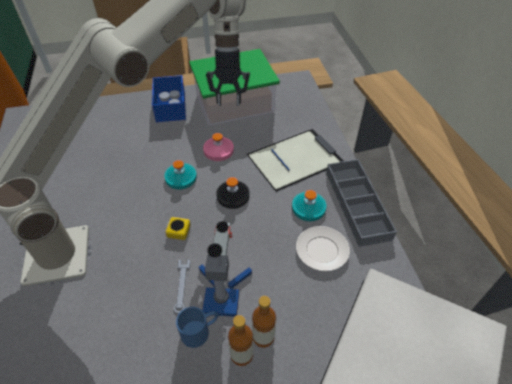

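```bash
cat >> h.py <<'E'
def wworld(depth,c):
    f=384/2/np.tan(np.radians(c['fovy'])/2)
    v,u=np.mgrid[0:384,0:512].astype(float); a=u-c['cx'];b=v-c['cy'];r=np.hypot(a,b)+1e-9;t=r/f
    s=np.tan(t)/r
    P=np.stack([a*s*depth,b*s*depth,depth],-1)
    return P@R.from_quat(c['orientation']).as_matrix().T+np.array(c['origin'])
def gf(W): return (W[...,:2]-G)@np.array([AX,[-AX[1],AX[0]]]).T
E
python3 - <<'E'
from h import *
from scipy.optimize import least_squares
c={'fovy': 65.70646984690485, 'cx': 262.72247763631435, 'cy': 191.40527063638356, 'origin': np.array([0.6469246 , 0.34066209, 0.42246176]), 'orientation': np.array([ 0.94499415, -0.13216567, -0.03607767,  0.29701295])}
z=np.load('pics/wrist1.npz');p=z['p'];W=wworld(z['d'],c)
hsv=cv2.cvtColor(p,cv2.COLOR_RGB2HSV);H,S,V=[hsv[...,i].astype(int) for i in range(3)]
vv,uu=np.mgrid[0:384,0:512]
near=(abs(uu-268)<42)&(abs(vv-156)<45)
m=near&(H<15)&(S>150)&(V>100);q=W[m];zt=np.median(q[:,2]);print('cap z',np.percentile(q[:,2],[5,50,95]))
t=q[q[:,2]>zt-.003];print('cap',t.mean(0),(t.min(0)+t.max(0))/2,np.ptp(t,axis=0))
m=near&(V<70)&(W[...,2]>.017)&(W[...,2]<.026);q=W[m]
print('rim',len(q),(q.min(0)+q.max(0))/2,np.ptp(q,axis=0))
# rim circle: hull fit
h=cv2.convexHull((q[:,:2]*1e4).astype(np.int32))[:,0]/1e4
r=least_squares(lambda s:np.hypot(h[:,0]-s[0],h[:,1]-s[1])-s[2],[.6,.125,.06],loss='soft_l1',f_scale=.001);print('circle',r.x)
print('gray table z',np.median(W[100:130,310:340,2]))
bl=(H>100)&(H<125)&(S>120)&(uu>225)&(uu<312)&(vv>270)&(vv<320)&(W[...,2]>.01)&(W[...,2]<.035)
q=W[bl];print(len(q));g=gf(q)
for i in range(0,len(q),12): print(g[i].round(3),q[i,2].round(3),end=' ')
crop=p[100:330,180:360];cv2.imwrite('pics/wcrop1.png',cv2.resize(crop[:,:,::-1],None,fx=2.6,fy=2.6,interpolation=cv2.INTER_CUBIC))
for n in('scene','side'):
    z=np.load(f'pics/{n}1.npz');p=z['p'];W=world(n,z['d']);V=p.max(2).astype(int)
    m=(np.hypot(W[...,0]-.6,W[...,1]-.125)<.08)&(V<70)&(W[...,2]>.017)&(W[...,2]<.026);q=W[m]
    h=cv2.convexHull((q[:,:2]*1e4).astype(np.int32))[:,0]/1e4
    r=least_squares(lambda s:np.hypot(h[:,0]-s[0],h[:,1]-s[1])-s[2],[.6,.125,.06],loss='soft_l1',f_scale=.001);print(n,'circle',r.x)
E
```

```text
cap z [0.07396346 0.0790684  0.08031848]
cap [0.59968422 0.13146992 0.08089332] [0.61318885 0.22523746 0.24930349] [0.0674715  0.23084927 0.34631653]
rim 1959 [0.59934503 0.13008673 0.02150949] [0.11748831 0.1188755  0.0089791 ]
circle [0.59963988 0.12976651 0.05928329]
gray table z -0.00041681561267045697
1089
[0.012 0.072] 0.012 [ 0.017 -0.071] 0.012 [ 0.017 -0.071] 0.014 [0.021 0.079] 0.014 [0.026 0.06 ] 0.012 [ 0.016 -0.077] 0.021 [0.027 0.057] 0.014 [ 0.019 -0.08 ] 0.021 [ 0.031 -0.054] 0.012 [0.021 0.072] 0.022 [ 0.021 -0.064] 0.022 [0.027 0.057] 0.019 [ 0.027 -0.074] 0.02 [ 0.038 -0.048] 0.012 [0.029 0.066] 0.021 [ 0.029 -0.058] 0.022 [0.037 0.047] 0.017 [ 0.035 -0.072] 0.02 [ 0.039 -0.045] 0.017 [0.033 0.05 ] 0.023 [ 0.037 -0.061] 0.022 [ 0.049 -0.034] 0.012 [0.038 0.053] 0.022 [ 0.04 -0.05] 0.022 [0.049 0.034] 0.016 [0.043 0.06 ] 0.021 [ 0.049 -0.036] 0.018 [0.045 0.04 ] 0.022 [ 0.049 -0.048] 0.021 [0.064 0.021] 0.01 [0.049 0.047] 0.022 [ 0.057 -0.032] 0.018 [0.054 0.032] 0.021 [ 0.058 -0.039] 0.02 [0.07  0.017] 0.012 [0.059 0.043] 0.02 [ 0.067 -0.021] 0.017 [0.063 0.034] 0.
[... 510 characters left out ...]
0.101 0.008] 0.02 [0.099 0.037] 0.022 [ 0.103 -0.033] 0.021 [0.104 0.013] 0.021 [0.105 0.042] 0.021 [ 0.106 -0.028] 0.022 [0.109 0.032] 0.021 [ 0.112 -0.035] 0.021 [0.11 0.03] 0.023 [ 0.116 -0.038] 0.021 [0.116 0.033] 0.022 [ 0.117 -0.035] 0.023 [0.121 0.035] 0.022 [ 0.126 -0.031] 0.021 [0.127 0.041] 0.021 [ 0.131 -0.028] 0.021 [ 0.135 -0.05 ] 0.021 [0.136 0.026] 0.021 [ 0.139 -0.041] 0.021 [0.139 0.036] 0.023 [ 0.142 -0.028] 0.022 [0.147 0.044] 0.021 [0.151 0.019] 0.021 [ 0.154 -0.043] 0.022 [0.156 0.02 ] 0.021 [ 0.158 -0.049] 0.022 [ 0.158 -0.018] 0.022 [ 0.165 -0.049] 0.021 [ 0.163 -0.018] 0.022 scene circle [0.60141487 0.1307421  0.05873047]
side circle [0.59865477 0.1229288  0.05736448]
```

View pics/wcrop1.png

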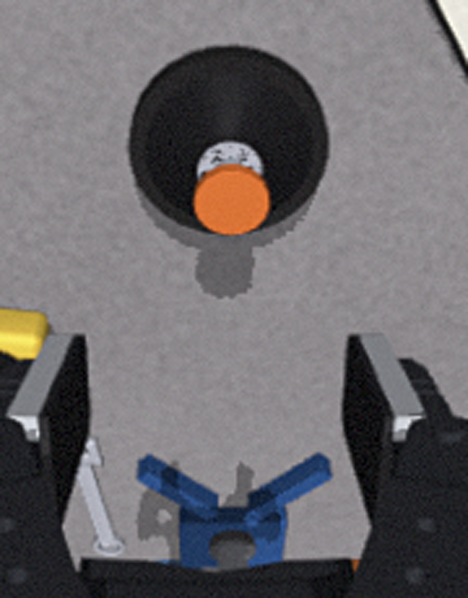

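```bash
cat >> h.py <<'E'
F=np.array([.5997,.130]); AP=np.array([-.240,-.971])
E
python3 - <<'E'
from h import *
c={'fovy': 65.70646984690485, 'cx': 262.72247763631435, 'cy': 191.40527063638356, 'origin': np.array([0.6469246 , 0.34066209, 0.42246176]), 'orientation': np.array([ 0.94499415, -0.13216567, -0.03607767,  0.29701295])}
z=np.load('pics/wrist1.npz');W=wworld(z['d'],c)
o=bot.get_obs();R0=R.from_quat(o['tool_rot']);T=(W.reshape(-1,3)-o['eef_pos'])@R0.as_matrix()
print(o['eef_pos'])
T=T[(T[:,2]>-.05)&(T[:,2]<.05)&(abs(T[:,0])<.07)&(abs(T[:,1])<.04)]
print(len(T),T.max(0),T.min(0));
for k in np.argsort(-T[:,2])[:2000:150]: print(T[k].round(4))
b=T[T[:,2]>.0]; print(b.min(0),b.max(0))
print(move(list(F-AP*.095)+[.12],R1=orient(20,AP)))
E
```

```text
[0.6191197  0.23663793 0.33512338]
13791 [0.06252751 0.00744035 0.02179577] [-0.06220619 -0.02398078 -0.04999578]
[ 0.0247 -0.0101  0.0218]
[-0.0264 -0.0148  0.0163]
[ 0.025  -0.0034  0.0135]
[ 0.0285 -0.0165  0.011 ]
[ 0.025  -0.0069  0.0089]
[0.0248 0.0009 0.0069]
[ 0.0307 -0.0166  0.0051]
[-0.0264  0.004   0.0033]
[ 0.0249 -0.0001  0.0014]
[-0.026  -0.005  -0.0006]
[-0.0261 -0.0127 -0.0024]
[-0.0358 -0.0125 -0.0038]
[ 0.0282 -0.0163 -0.0055]
[-0.0297 -0.0169 -0.007 ]
[-3.99051490e-02 -1.72089933e-02  2.96038073e-05] [0.03900095 0.00579722 0.02179577]
(array([  2.70176977, -57.88598884, 207.6982563 ]), array([-0.97150171, -0.45044613, -2.3129971 ]))
```

{"name": "jog_arm", "arguments": {
  "jaw": [0.4, 0.4, 0.4, 0.4, 0.4, 0.4, 0.4, 0.4],
  "linear": [
    [0, -0.01, 0.035],
    [0.001, -0.02, 0.07],
    [0.002, -0.03, 0.105],
    [0.002, -0.04, 0.14],
    [0.003, -0.05, 0.175],
    [0.003, -0.058, 0.208],
    [0.003, -0.058, 0.208],
    [0.003, -0.058, 0.208]
  ],
  "delta_rot": [
    [-1, -0.5, -2.3],
    [-1, -0.5, -2.3],
    [-1, -0.5, -2.3],
    [-1, -0.5, -2.3],
    [-1, -0.5, -2.3],
    [-1, -0.5, -2.3],
    [-1, -0.5, -2.3],
    [-1, -0.5, -2.3]
  ]
}}

```text
clock: 3.63
eef_pos: [0.6217, 0.2214, 0.1192]
tool_rot: [0.977, -0.119, -0.023, 0.173]
ft_force: [-0.2, 0.5, 1.2]
grip_width: 0.0509
```

```bash
python3 - <<'E'
from h import *
o=bot.get_obs();c=bot.calibration('wrist')
p,d=bot.camera('wrist');cv2.imwrite('pics/wrist2.png',p[:,:,::-1])
W=wworld(d,c);print(o['eef_pos'],o['joint_pos'],o['clock'],o['ft_force'])
R0=R.from_quat(o['tool_rot']);T=(W.reshape(-1,3)-o['eef_pos'])@R0.as_matrix()
k=(W.reshape(-1,3)[:,2]>.085)&(abs(T[:,0])<.06)&(abs(T[:,1])<.03)&(T[:,2]>-.03)
T=T[k];print(T.max(0),np.percentile(T[:,2],[90,99]))
print(move(list(F-AP*.095)+[.025],R1=orient(20,AP)))
p,d=bot.camera('side');cv2.imwrite('pics/side2.png',p[60:260,130:330,::-1].repeat(3,0).repeat(3,1))
E
```

```text
[0.62166537 0.22136185 0.11916149] [ 0.45581774  0.82487006  0.57572844  1.55648176 -0.26448263  2.30103525] 3.6333 [-0.18648289  0.47005687  1.17021322]
[0.04794801 0.01135232 0.0145319 ] [0.00547947 0.0122891 ]
(array([ -0.62034247, -32.51305308,  90.57057795]), array([-0.01397761,  0.01035984, -0.044411  ]))
```

View pics/wrist2.png

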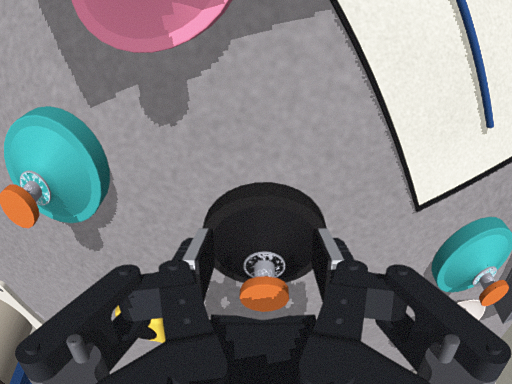

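View pics/side2.png

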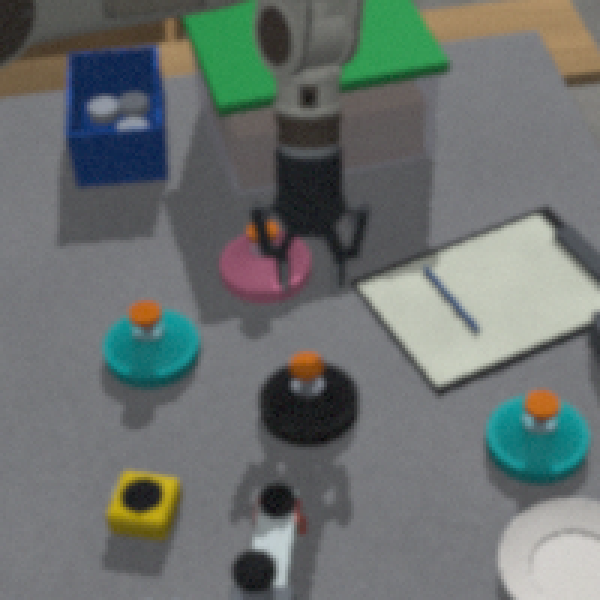

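{"name": "jog_arm", "arguments": {
  "jaw": [0.4, 0.4, 0.4, 0.4, 0.4, 0.4, 0.4, 0.4],
  "linear": [
    [0, -0.008, 0.022],
    [0, -0.016, 0.044],
    [-0.001, -0.024, 0.066],
    [-0.001, -0.03, 0.083],
    [-0.001, -0.034, 0.093],
    [-0.001, -0.034, 0.093],
    [-0.001, -0.034, 0.093],
    [-0.001, -0.034, 0.093]
  ],
  "delta_rot": [
    [0, 0, 0],
    [0, 0, 0],
    [0, 0, 0],
    [0, 0, 0],
    [0, 0, 0],
    [0, 0, 0],
    [0, 0, 0],
    [0, 0, 0]
  ]
}}

```text
clock: 4.4
eef_pos: [0.6225, 0.2242, 0.0209]
tool_rot: [0.978, -0.119, -0.021, 0.172]
ft_force: [0.1, 0.4, 0.4]
grip_width: 0.051
```

```bash
python3 - <<'E'
from h import *
o=bot.get_obs();print(o['eef_pos'],o['ft_force'])
print('lat of TCP rel line', (o['eef_pos'][:2]-F)@np.array([-AP[1],AP[0]]), 'dist',(o['eef_pos'][:2]-F)@AP)
print('to  seat-70mm', move(list(G-AP*.069)+[.022],R1=orient(20,AP)))
p,d=bot.camera('scene');cv2.imwrite('pics/scene3.png',p[130:330,200:400,::-1].repeat(3,0).repeat(3,1))
p,d=bot.camera('wrist');cv2.imwrite('pics/wrist3.png',p[:,:,::-1])
E
```

```text
[0.62251594 0.22418533 0.02088463] [0.07975183 0.35085781 0.38028747]
lat of TCP rel line -0.0004501987477487136 dist -0.0969297852250396
to  seat-70mm (array([2.56006765e-01, 2.97680615e+02, 1.06978843e+02]), array([-0.03083423, -0.02199638,  0.03075847]))
```

View pics/scene3.png

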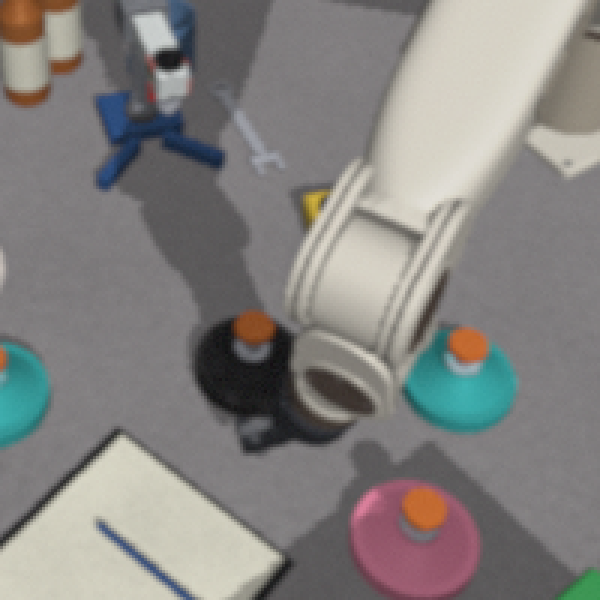

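View pics/wrist3.png

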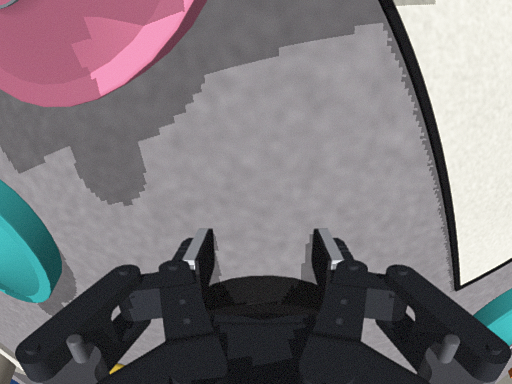

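{"name": "jog_arm", "arguments": {
  "jaw": [0.4, 0.4, 0.4, 0.4, 0.4, 0.4, 0.4, 0.4],
  "linear": [
    [0, 0.0094, 0.0034],
    [0, 0.0188, 0.0068],
    [0, 0.0301, 0.0109],
    [0, 0.0423, 0.0153],
    [0, 0.0564, 0.0204],
    [0, 0.0705, 0.0255],
    [0, 0.0846, 0.0306],
    [0, 0.094, 0.034]
  ],
  "delta_rot": [
    [0, 0, 0],
    [0, 0, 0],
    [0, 0, 0],
    [0, 0, 0],
    [0, 0, 0],
    [0, 0, 0],
    [0, 0, 0],
    [0, 0, 0]
  ]
}}

```text
clock: 5.17
eef_pos: [0.5977, 0.1266, 0.0198]
tool_rot: [0.978, -0.119, -0.022, 0.172]
ft_force: [1.1, 3.4, -0.4]
grip_width: 0.0515
```

```bash
cat > look.py <<'E'
from h import *
import sys
from scipy.optimize import least_squares
tag=sys.argv[1]
o=bot.get_obs();print(o['clock'],o['eef_pos'],o['ft_force'])
print('TCP gauge frame',gf(o['eef_pos'][None])[0])
for n in('scene','side'):
    p,d=bot.camera(n);W=world(n,d);cv2.imwrite(f'pics/{n}{tag}.png',(p[90:290,180:380] if n=='scene' else p[130:330,120:320])[:,:,::-1].repeat(3,0).repeat(3,1))
    hsv=cv2.cvtColor(p,cv2.COLOR_RGB2HSV);H,S,V=[hsv[...,i].astype(int) for i in range(3)]
    g=gf(W)
    m=(H<15)&(S>150)&(V>100)&(W[...,2]>.068)&(W[...,2]<.1)&(abs(g[...,1])<.03)&(g[...,0]>-.3)&(g[...,0]<.04)
    if m.sum()>5: print(n,'cap n',m.sum(),'gauge xy',np.median(g[m],0).round(4),'z95',np.percentile(W[m][:,2],95).round(4), 'mid',((g[m].min(0)+g[m].max(0))/2).round(4))
E
python3 look.py 4
```

```text
5.1667 [0.59771022 0.12663682 0.01978753] [ 1.10004574  3.36925497 -0.42887073]
TCP gauge frame [-0.28454022 -0.01114226]
scene cap n 80 gauge xy [-0.2211 -0.0072] z95 0.0831 mid [-0.2193 -0.0062]
side cap n 61 gauge xy [-0.2101 -0.0076] z95 0.0813 mid [-0.2103 -0.0083]
```

View pics/side4.png

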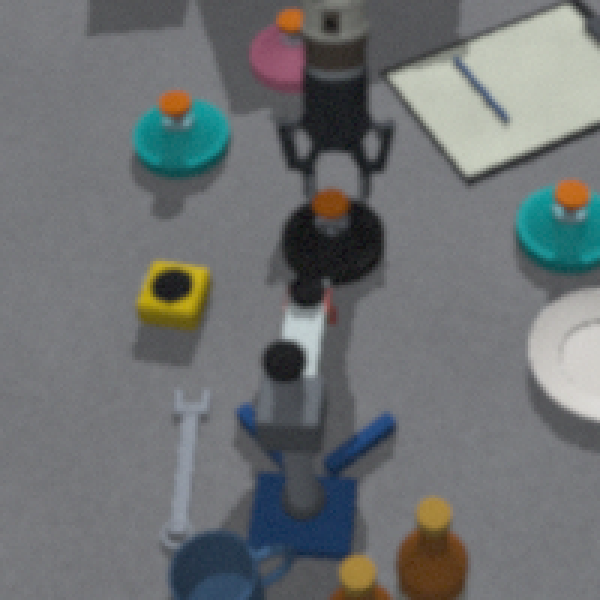

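{"name": "jog_arm", "arguments": {
  "jaw": [0.4, 0.4, 0.4, 0.4, 0.4, 0.4, 0.4, 0.4],
  "linear": [
    [0, 0.0094, 0.0025],
    [0, 0.0235, 0.0075],
    [0, 0.0376, 0.0126],
    [0, 0.0517, 0.0177],
    [0, 0.0658, 0.0228],
    [0, 0.0799, 0.0279],
    [0, 0.094, 0.033],
    [0, 0.1034, 0.0364]
  ],
  "delta_rot": [
    [0, 0, 0],
    [0, 0, 0],
    [0, 0, 0],
    [0, 0, 0],
    [0, 0, 0],
    [0, 0, 0],
    [0, 0, 0],
    [0, 0, 0]
  ]
}}

```text
clock: 5.93
eef_pos: [0.5706, 0.0195, 0.0201]
tool_rot: [0.978, -0.118, -0.023, 0.173]
ft_force: [1.1, 3.6, -2.2]
grip_width: 0.0511
```

```bash
python3 look.py 5; python3 -c "
from h import *
print(move(list(G-AP*.069)+[.022],R1=orient(20,AP)))"
```

```text
5.9333 [0.57063158 0.01945704 0.02006153] [ 1.12433544  3.57745728 -2.20937794]
TCP gauge frame [-0.17401372 -0.00782465]
scene cap n 57 gauge xy [-0.1091 -0.002 ] z95 0.0823 mid [-0.1084 -0.0022]
side cap n 27 gauge xy [-0.1071  0.0061] z95 0.082 mid [-0.1032  0.0002]
(array([ 1.99134791, 97.89258205, 34.259344  ]), array([0.22151473, 0.2165684 , 0.00419559]))
```

View pics/side5.png

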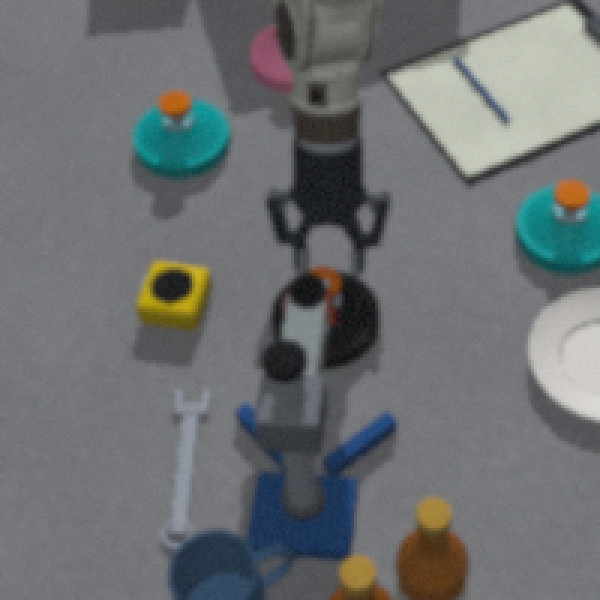

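{"name": "jog_arm", "arguments": {
  "jaw": [0.4, 0.4, 0.4, 0.4, 0.4, 0.4, 0.4, 0.4],
  "linear": [
    [0, 0.0094, 0.0025],
    [0, 0.0188, 0.006],
    [0.001, 0.0301, 0.01],
    [0.001, 0.0414, 0.014],
    [0.001, 0.0526, 0.018],
    [0.002, 0.0639, 0.022],
    [0.002, 0.0733, 0.0255],
    [0.002, 0.08, 0.028]
  ],
  "delta_rot": [
    [0, 0, 0],
    [0, 0, 0],
    [0, 0, 0],
    [0, 0, 0],
    [0, 0, 0],
    [0, 0, 0],
    [0, 0, 0],
    [0, 0, 0]
  ]
}}

```text
clock: 6.7
eef_pos: [0.5517, -0.0645, 0.0212]
tool_rot: [0.977, -0.119, -0.023, 0.173]
ft_force: [-0.1, 3.5, -2.0]
grip_width: 0.0515
```

```bash
python3 look.py 6; python3 -c "
from h import *
print(move(list(G-AP*.069)+[.022],R1=orient(20,AP)))"
```

```text
6.7 [ 0.5516508  -0.06448396  0.02117297] [-0.07833245  3.45323883 -1.97110669]
TCP gauge frame [-0.08806175 -0.00308432]
scene cap n 37 gauge xy [-0.0217  0.004 ] z95 0.0827 mid [-0.0212  0.0039]
side cap n 21 gauge xy [-0.0165  0.0121] z95 0.0806 mid [-0.0172  0.0131]
(array([-0.04033255, 17.60512773,  5.97590155]), array([ 0.2430701 ,  0.22216489, -0.01761882]))
```

View pics/side6.png

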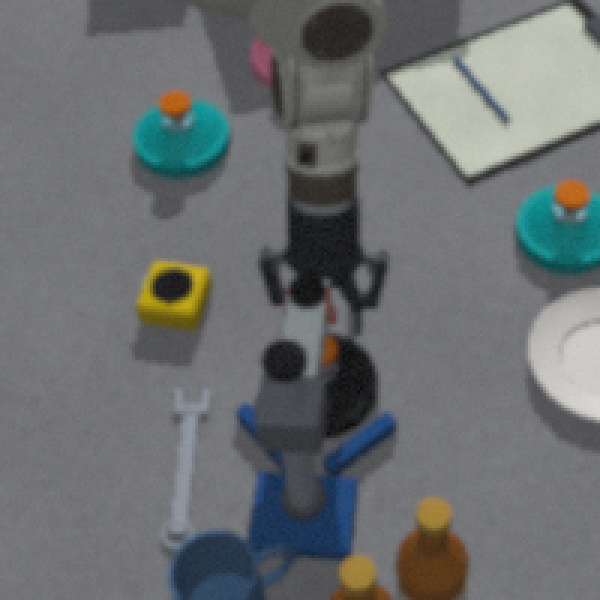

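View pics/scene6.png

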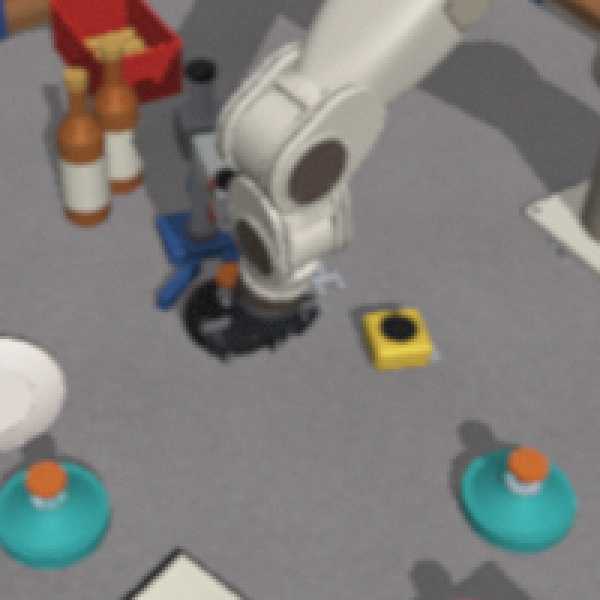

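{"name": "jog_arm", "arguments": {
  "jaw": [0.4, 0.4, 0.4, 0.4, 0.4, 0.4, 0.4, 0.4],
  "linear": [
    [0, 0.003, 0.0005],
    [0, 0.006, 0.0015],
    [0, 0.009, 0.0025],
    [0, 0.011, 0.0032],
    [0, 0.012, 0.0036],
    [0, 0.013, 0.004],
    [0, 0.013, 0.004],
    [0, 0.013, 0.004]
  ],
  "delta_rot": [
    [0, 0, 0],
    [0, 0, 0],
    [0, 0, 0],
    [0, 0, 0],
    [0, 0, 0],
    [0, 0, 0],
    [0, 0, 0],
    [0, 0, 0]
  ]
}}

```text
clock: 7.47
eef_pos: [0.5492, -0.0759, 0.022]
tool_rot: [0.977, -0.118, -0.023, 0.173]
ft_force: [0.8, 3.9, -1.0]
grip_width: 0.0507
```

```bash
python3 look.py 7; python3 -c "
from h import *
print(move(list(G-AP*.069)+[.022],R1=orient(20,AP)))
p,d=bot.camera('wrist');cv2.imwrite('pics/wrist7.png',p[:,:,::-1])"
```

```text
7.4667 [ 0.54920618 -0.07594899  0.02196994] [ 0.8330508   3.91154842 -0.96241152]
TCP gauge frame [-0.07636257 -0.00229463]
scene cap n 36 gauge xy [-0.0126  0.0061] z95 0.0833 mid [-0.0118  0.0051]
side cap n 25 gauge xy [-0.007   0.0135] z95 0.0804 mid [-0.0064  0.014 ]
(array([-0.36837628,  6.92866884,  2.47894389]), array([0.13005335, 0.16261181, 0.10898909]))
```

View pics/side7.png

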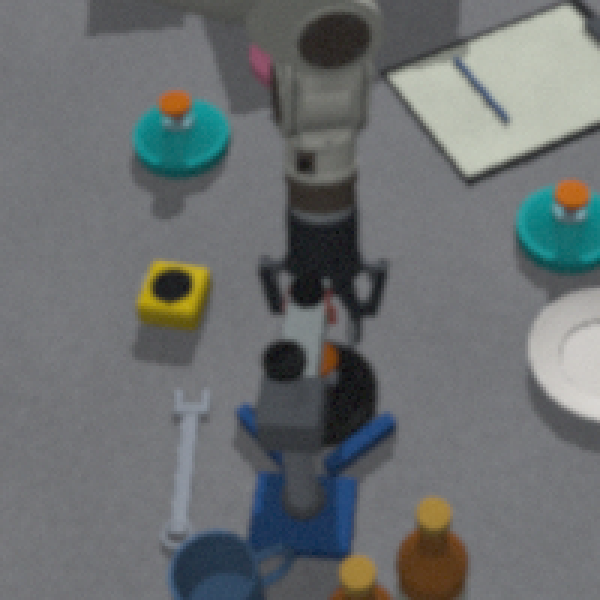

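View pics/wrist7.png

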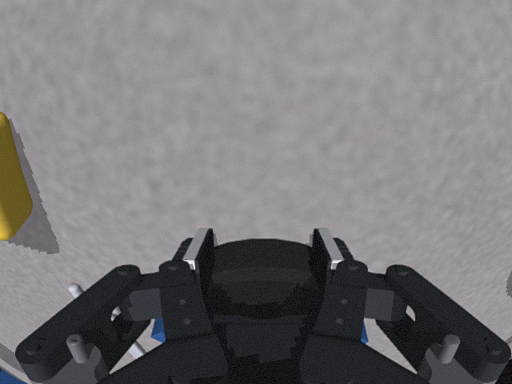

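{"name": "jog_arm", "arguments": {
  "jaw": [0.4, 0.4, 0.4, 0.4, 0.4, 0.4, 0.4, 0.4],
  "linear": [
    [0, 0.001, 0.0003],
    [0, 0.002, 0.0007],
    [0, 0.003, 0.001],
    [0, 0.004, 0.0014],
    [0, 0.005, 0.0018],
    [0, 0.006, 0.0022],
    [0, 0.0065, 0.0024],
    [0, 0.0065, 0.0024]
  ],
  "delta_rot": [
    [0, 0, 0],
    [0, 0, 0],
    [0, 0, 0],
    [0, 0, 0],
    [0, 0, 0],
    [0, 0, 0],
    [0, 0, 0],
    [0, 0, 0]
  ]
}}

```text
clock: 8.28
eef_pos: [0.5474, -0.0829, 0.022]
tool_rot: [0.977, -0.118, -0.023, 0.173]
ft_force: [1.5, 3.6, -0.9]
grip_width: 0.0511
```

```bash
python3 look.py 8
```

```text
8.2833 [ 0.54735178 -0.0829348   0.02196292] [ 1.48620912  3.5819052  -0.86821029]
TCP gauge frame [-0.06913411 -0.00216445]
scene cap n 34 gauge xy [-0.0021  0.0068] z95 0.0827 mid [-0.0018  0.0057]
side cap n 24 gauge xy [0.0014 0.0127] z95 0.0814 mid [-0.0008  0.0139]
```

{"name": "jog_arm", "arguments": {
  "jaw": [0.4, 0.4, 0.4, 0.4, 0.4, 0.4, 0.4, 0.4],
  "linear": [
    [0, 0.0005, 0.0002],
    [0, 0.001, 0.0004],
    [0, 0.0015, 0.0005],
    [0, 0.002, 0.0007],
    [0, 0.0025, 0.0009],
    [0, 0.003, 0.0011],
    [0, 0.003, 0.0011],
    [0, 0.003, 0.0011]
  ],
  "delta_rot": [
    [0, 0, 0],
    [0, 0, 0],
    [0, 0, 0],
    [0, 0, 0],
    [0, 0, 0],
    [0, 0, 0],
    [0, 0, 0],
    [0, 0, 0]
  ]
}}

```text
clock: 9.05
eef_pos: [0.547, -0.0847, 0.0219]
tool_rot: [0.978, -0.118, -0.023, 0.172]
ft_force: [0.7, 6.9, -0.3]
grip_width: 0.0511
```

```bash
python3 look.py 9
```

```text
9.05 [ 0.54698817 -0.08469026  0.02187506] [ 0.7376981   6.91646074 -0.32927963]
TCP gauge frame [-0.06734573 -0.00203325]
scene cap n 34 gauge xy [-0.0003  0.007 ] z95 0.0836 mid [-0.0028  0.0063]
side cap n 21 gauge xy [0.0023 0.0117] z95 0.0802 mid [-0.0005  0.0133]
```

{"name": "jog_arm", "arguments": {
  "jaw": [0.4, 0.4, 0.4, 0.4, 0.4, 0.4, 0.4, 0.4],
  "linear": [
    [0, 0.0005, 0.0002],
    [0, 0.001, 0.0004],
    [0, 0.0015, 0.0005],
    [0, 0.002, 0.0007],
    [0, 0.0025, 0.0009],
    [0, 0.0025, 0.0009],
    [0, 0.0025, 0.0009],
    [0, 0.0025, 0.0009]
  ],
  "delta_rot": [
    [0, 0, 0],
    [0, 0, 0],
    [0, 0, 0],
    [0, 0, 0],
    [0, 0, 0],
    [0, 0, 0],
    [0, 0, 0],
    [0, 0, 0]
  ]
}}

```text
clock: 9.82
eef_pos: [0.5467, -0.0852, 0.0218]
tool_rot: [0.978, -0.117, -0.022, 0.17]
ft_force: [1.4, 13.7, 0.7]
grip_width: 0.0512
```

```bash
python3 look.py 10
```

```text
9.8167 [ 0.54672317 -0.0852097   0.02180302] [ 1.37553527 13.65842242  0.7094459 ]
TCP gauge frame [-0.06677341 -0.00214585]
scene cap n 32 gauge xy [0.0002 0.0071] z95 0.0834 mid [-0.0016  0.005 ]
side cap n 22 gauge xy [0.0039 0.0128] z95 0.0818 mid [0.0013 0.0129]
```

View pics/side10.png

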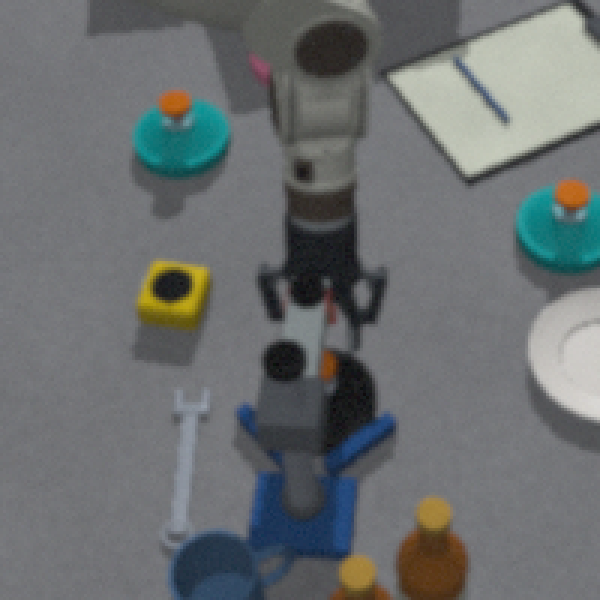

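{"name": "jog_arm", "arguments": {
  "jaw": [0.4, 0.4, 0.4, 0.4, 0.8, 1, 1, 1],
  "linear": [
    [0, -0.005, -0.003],
    [0, -0.011, -0.0065],
    [0, -0.017, -0.01],
    [0, -0.022, -0.0135],
    [0, -0.022, -0.0135],
    [0, -0.022, -0.0135],
    [0, -0.022, -0.0135],
    [0, -0.022, -0.0135]
  ],
  "delta_rot": [
    [0, 0, 0],
    [0, 0, 0],
    [0, 0, 0],
    [0, 0, 0],
    [0, 0, 0],
    [0, 0, 0],
    [0, 0, 0],
    [0, 0, 0]
  ]
}}

```text
clock: 10.58
eef_pos: [0.5518, -0.0643, 0.0269]
tool_rot: [0.977, -0.119, -0.023, 0.173]
ft_force: [0.1, -0.1, 0.6]
grip_width: 0.0031
```

```bash
python3 look.py 11;  python3 - <<'E'
from h import *
o=bot.get_obs();c=bot.calibration('wrist')
p,d=bot.camera('wrist');cv2.imwrite('pics/wrist11.png',p[:,:,::-1])
W=wworld(d,c)
R0=R.from_quat(o['tool_rot']);Wf=W.reshape(-1,3);T=(Wf-o['eef_pos'])@R0.as_matrix()
k=(abs(T[:,0])<.02)&(abs(T[:,1])<.025)&(T[:,2]>-.03)&(T[:,2]<.02); print(T[k].max(0),Wf[k].min(0))
V=p.max(2).ravel();g=gf(Wf)
k=(V<70)&(Wf[:,2]>.012)&(Wf[:,2]<.026)&(abs(g[:,0])<.08)&(abs(g[:,1])<.07);q=g[k]
print(k.sum(),q.min(0),q.max(0))
print(move(list(G-AX*.075)+[.024],R1=orient(20,AX)))
E
```

```text
10.5833 [ 0.5518431  -0.06426444  0.02694111] [ 0.12609528 -0.10385646  0.55652838]
TCP gauge frame [-0.08832561 -0.00295948]
scene cap n 55 gauge xy [-0.0029  0.0016] z95 0.0828 mid [-0.0032  0.0022]
side cap n 23 gauge xy [0.0043 0.0128] z95 0.081 mid [0.0029 0.0127]
[0.01990344 0.01194513 0.01999467] [ 5.36267624e-01 -6.88976458e-02 -3.12606144e-04]
65 [-0.04614928 -0.05711618] [-0.01781744  0.05485745]
(array([ 2.45649707, 11.61657665,  7.42034605]), array([ 0.14323988, -0.49821242,  1.97175418]))
```

View pics/wrist11.png

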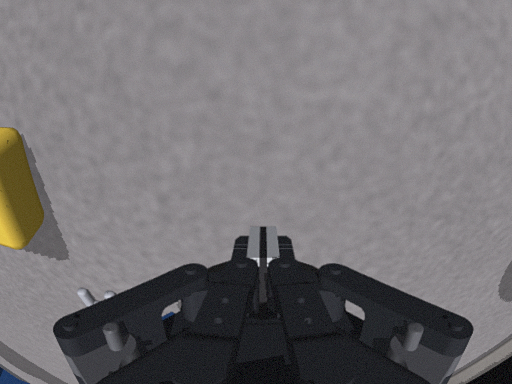

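{"name": "jog_arm", "arguments": {
  "jaw": [1, 1, 1, 1, 1, 1, 1, 1],
  "linear": [
    [0.001, 0.003, 0.002],
    [0.002, 0.006, 0.005],
    [0.0025, 0.009, 0.0065],
    [0.0025, 0.0115, 0.0074],
    [0.0025, 0.0125, 0.0078],
    [0.0025, 0.0135, 0.0081],
    [0.0025, 0.0145, 0.0085],
    [0.0025, 0.0145, 0.0085]
  ],
  "delta_rot": [
    [0, -0.5, 2],
    [0, -0.5, 2],
    [0, -0.5, 2],
    [0, -0.5, 2],
    [0, -0.5, 2],
    [0, -0.5, 2],
    [0, -0.5, 2],
    [0, -0.5, 2]
  ]
}}

```text
clock: 11.4
eef_pos: [0.5511, -0.0781, 0.0238]
tool_rot: [0.976, -0.136, -0.024, 0.17]
ft_force: [-0.6, 7.8, -0.3]
grip_width: 0.0002
```

```bash
python3 look.py 12
```

```text
11.4 [ 0.55108962 -0.07810632  0.02380551] [-0.55906002  7.7623857  -0.29961581]
TCP gauge frame [-0.07480327  0.00010835]
scene cap n 31 gauge xy [-0.0004  0.0079] z95 0.0834 mid [-0.0014  0.0067]
side cap n 20 gauge xy [0.0037 0.0123] z95 0.0808 mid [0.0018 0.0129]
```

Already firm at 7.8 N. I'll push another 2 mm to check it is solid and home.

{"name": "jog_arm", "arguments": {
  "jaw": [1, 1, 1, 1, 1, 1, 1, 1],
  "linear": [
    [0, 0.0005, 0.0002],
    [0, 0.001, 0.0004],
    [0, 0.0015, 0.0005],
    [0, 0.002, 0.0007],
    [0, 0.0025, 0.0009],
    [0, 0.003, 0.0011],
    [0, 0.003, 0.0011],
    [0, 0.003, 0.0011]
  ],
  "delta_rot": [
    [0, 0, 0],
    [0, 0, 0],
    [0, 0, 0],
    [0, 0, 0],
    [0, 0, 0],
    [0, 0, 0],
    [0, 0, 0],
    [0, 0, 0]
  ]
}}

```text
clock: 12.17
eef_pos: [0.551, -0.0785, 0.0239]
tool_rot: [0.976, -0.135, -0.023, 0.168]
ft_force: [1.1, 15.0, 2.2]
grip_width: -0.0
```

```bash
python3 look.py 13
```

```text
12.1667 [ 0.5510249  -0.07848339  0.02385175] [ 1.11978822 14.97492368  2.21643511]
TCP gauge frame [-0.0744228  0.0001494]
scene cap n 31 gauge xy [-0.0001  0.0073] z95 0.0822 mid [-0.0016  0.0061]
side cap n 20 gauge xy [0.0013 0.0122] z95 0.0802 mid [0.0023 0.0128]
```

{"name": "jog_arm", "arguments": {
  "jaw": [1, 1, 1, 1, 1, 1, 1, 1],
  "linear": [
    [0, -0.025, -0.01],
    [0, -0.055, -0.021],
    [0, -0.08, -0.031],
    [0, -0.082, -0.072],
    [0, -0.07, -0.11],
    [0, -0.056, -0.148],
    [0, -0.042, -0.186],
    [0, -0.026, -0.222]
  ],
  "delta_rot": [
    [0, 0, 0],
    [0, 0, 0],
    [0, 0, 0],
    [0, 0, 0],
    [0, 0, 0],
    [0, 0, 0],
    [0, 0, 0],
    [0, 0, 0]
  ]
}}

```text
clock: 12.93
eef_pos: [0.5769, 0.0136, 0.2256]
tool_rot: [0.975, -0.136, -0.024, 0.173]
ft_force: [1.3, 0.2, -0.3]
grip_width: 0.0001
```

```bash
cat > wl.py <<'E'
from h import *
import sys
o=bot.get_obs();c=bot.calibration('wrist')
p,d=bot.camera('wrist');cv2.imwrite(f'pics/wrist{sys.argv[1]}.png',p[:,:,::-1])
W=wworld(d,c);g=gf(W);V=p.max(2);hsv=cv2.cvtColor(p,cv2.COLOR_RGB2HSV)
m=(hsv[...,0]<15)&(hsv[...,1]>150)&(hsv[...,2]>100)&(W[...,2]>.068)&(W[...,2]<.095)&(np.hypot(g[...,0],g[...,1])<.05)
if m.any(): print('cap',m.sum(),g[m].min(0),g[m].max(0),'z',np.percentile(W[m][:,2],[50,95]))
m=(V<70)&(W[...,2]>.016)&(W[...,2]<.026)&(np.hypot(g[...,0],g[...,1])<.08)
if m.any(): print('rim',m.sum(),g[m].min(0),g[m].max(0))
m=(V<70)&(W[...,2]>.19)&(W[...,2]<.215)&(np.hypot(g[...,0],g[...,1])<.025)
if m.any(): print('pad',m.sum(),g[m].min(0),g[m].max(0),'z',np.percentile(W[m][:,2],[5,50,95]))
E
python3 look.py 14; python3 wl.py 14
```

```text
12.9333 [0.57693572 0.01361225 0.22559655] [ 1.30994611  0.21428218 -0.34277938]
TCP gauge frame [-1.70118373e-01 -1.58598514e-04]
scene cap n 61 gauge xy [-0.0078  0.0018] z95 0.0837 mid [-0.002   0.0017]
side cap n 30 gauge xy [0.0026 0.0119] z95 0.0803 mid [0.0006 0.0124]
rim 1987 [-0.06064955 -0.0588893 ] [0.04319558 0.05826812]
```

View pics/wrist14.png

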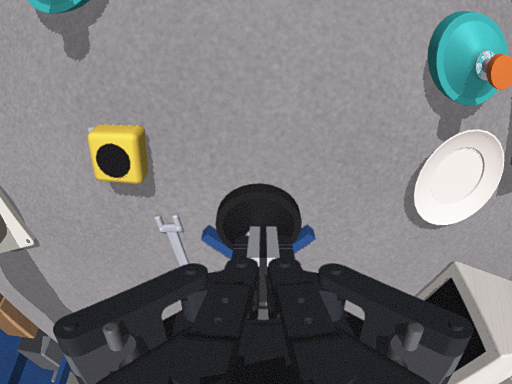

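View pics/scene14.png

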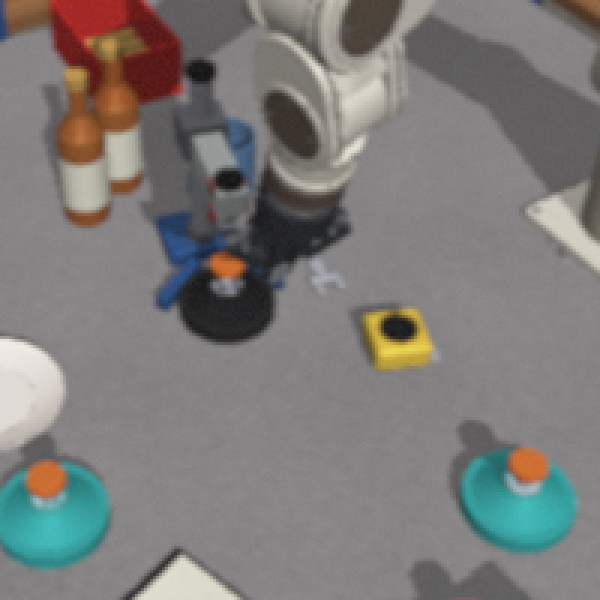

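```bash
python3 -c "
from h import *
print(move(list(G)+[.275],R1=orient(0,AX)),move(list(G-.05*AX)+[.30],R1=orient(0,AX)))"
```

```text
(array([ -1.74786989, 176.27545017,  13.94025358]), array([19.94582922, -0.50453282, -0.08134249])) (array([ -1.51972456, 137.79050325, -26.62027909]), array([19.94582922, -0.50453282, -0.08134249]))
```

{"name": "jog_arm", "arguments": {
  "jaw": [1, 1, 1, 1, 1, 1, 1, 1],
  "linear": [
    [0, 0.012, -0.033],
    [0, 0.04, -0.05],
    [0, 0.07, -0.045],
    [-0.001, 0.1, -0.036],
    [-0.001, 0.137, -0.026],
    [-0.002, 0.157, -0.006],
    [-0.002, 0.176, 0.014],
    [-0.002, 0.176, 0.014]
  ],
  "delta_rot": [
    [0, 0, 0],
    [6, 0, 0],
    [12, 0, 0],
    [18, -0.5, 0],
    [20, -0.5, 0],
    [20, -0.5, 0],
    [20, -0.5, 0],
    [20, -0.5, 0]
  ]
}}

```text
clock: 13.75
eef_pos: [0.5252, -0.1538, 0.2672]
tool_rot: [0.99, -0.142, -0.008, 0.001]
ft_force: [-0.3, 0.6, -0.9]
grip_width: -0.0001
```

```bash
python3 look.py 15; python3 wl.py 15;python3 -c "
from h import *
print(move(list(G)+[.235],R1=orient(0,AX)))"
```

```text
13.75 [ 0.52519641 -0.15378234  0.26715007] [-0.27748758  0.56971892 -0.89120541]
TCP gauge frame [ 0.0050918  -0.00406569]
scene cap n 71 gauge xy [-0.0053 -0.0006] z95 0.0825 mid [-0.0022  0.001 ]
side cap n 28 gauge xy [0.0026 0.0122] z95 0.0805 mid [-0.0001  0.0123]
cap 471 [-0.02004731 -0.01916416] [-0.00221771  0.01882613] z [0.0792605  0.08046267]
rim 2403 [-0.05849148 -0.05890391] [0.04113932 0.05816746]
pad 1815 [-0.01738541 -0.01756752] [0.01481438 0.01656694] z [0.20676332 0.20819732 0.20930542]
(array([ 2.78938603, -0.29284045, 34.76018835]), array([ 0.11961342,  0.60855629, -0.11969258]))
```

View pics/wrist15.png

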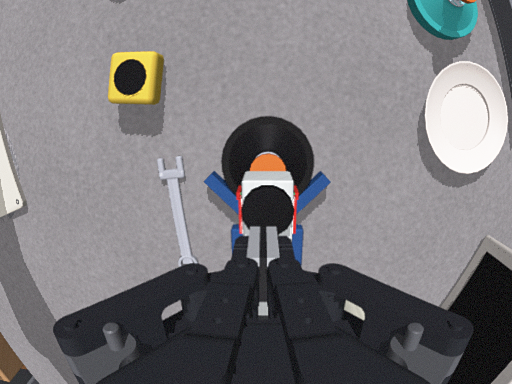

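View pics/side15.png

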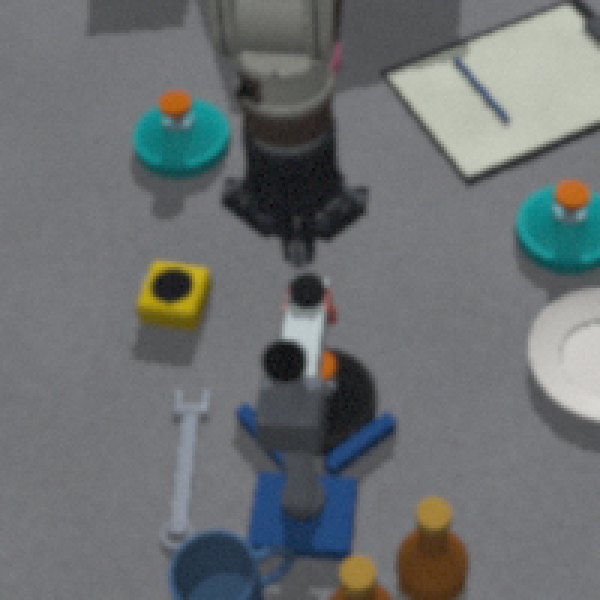

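View pics/scene15.png

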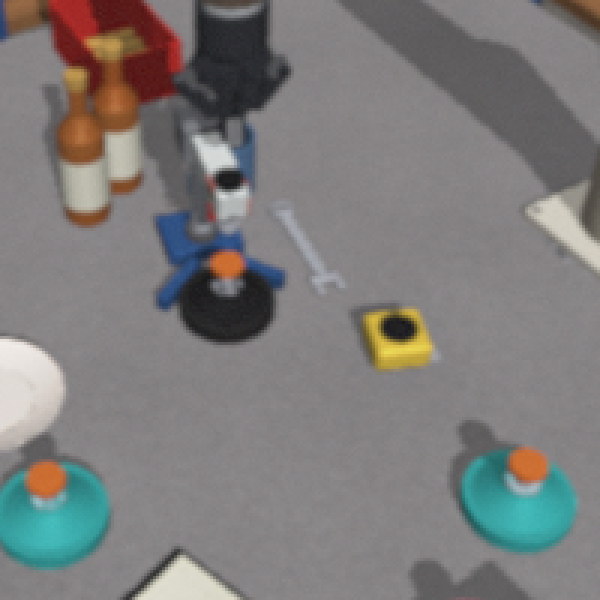

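{"name": "jog_arm", "arguments": {
  "jaw": [1, 1, 1, 1, 1, 1, 1, 1],
  "linear": [
    [0.003, 0, 0.01],
    [0.003, 0, 0.02],
    [0.003, 0, 0.03],
    [0.003, 0, 0.034],
    [0.003, 0, 0.036],
    [0.003, 0, 0.036],
    [0.003, 0, 0.036],
    [0.003, 0, 0.036]
  ],
  "delta_rot": [
    [0, 0, 0],
    [0, 0, 0],
    [0, 0, 0],
    [0, 0, 0],
    [0, 0, 0],
    [0, 0, 0],
    [0, 0, 0],
    [0, 0, 0]
  ]
}}

```text
clock: 14.57
eef_pos: [0.5316, -0.1504, 0.2354]
tool_rot: [0.99, -0.139, -0.004, 0.001]
ft_force: [0.3, -0.2, 0.1]
grip_width: -0.0001
```

```bash
python3 -c "
from h import *
print(bot.get_obs()['ft_force'],move(list(G)+[.227],R1=orient(0,AX)))"
```

```text
[ 0.31760452 -0.15619933  0.09900982] (array([-1.12632542, -0.13350184,  8.44358662]), array([ 0.12869927,  0.40856813, -0.07760614]))
```

{"name": "jog_arm", "arguments": {
  "jaw": [1, 1, 1, 1, 1, 1, 1, 1],
  "linear": [
    [-0.001, 0, 0.005],
    [-0.001, 0, 0.009],
    [-0.001, 0, 0.012],
    [-0.001, 0, 0.016],
    [-0.001, 0, 0.02],
    [-0.001, 0, 0.025],
    [-0.001, 0, 0.03],
    [-0.001, 0, 0.034]
  ],
  "delta_rot": [
    [0, 0, 0],
    [0, 0, 0],
    [0, 0, 0],
    [0, 0, 0],
    [0, 0, 0],
    [0, 0, 0],
    [0, 0, 0],
    [0, 0, 0]
  ]
}}

```text
clock: 15.23
eef_pos: [0.5304, -0.1503, 0.2021]
tool_rot: [0.99, -0.139, -0.003, 0.001]
ft_force: [-1.3, 0.0, 7.4]
grip_width: 0.0
```

```bash
sed -i 's/>.19)&(W\[...,2\]<.215/>.13)\&(W[...,2]<.215/' wl.py; python3 wl.py 16; python3 look.py 16; python3 -c "
from h import *
print(move(list(G)+[.172],R1=orient(0,AX)))"
```

```text
cap 675 [-0.02004613 -0.01870712] [-0.00351407  0.01858196] z [0.07921087 0.08036644]
rim 3521 [-0.05975399 -0.05890238] [0.04129908 0.05803684]
pad 1939 [-0.0175206  -0.01754421] [0.00565758 0.01658414] z [0.1812679  0.18507568 0.21186468]
15.2833 [ 0.53034947 -0.1502922   0.20131914] [-1.92109099  0.53642953  4.80387533]
TCP gauge frame [ 3.22338247e-04 -6.47489238e-05]
scene cap n 70 gauge xy [-0.005  -0.0001] z95 0.083 mid [-0.0002  0.0011]
side cap n 17 gauge xy [0.0065 0.0141] z95 0.0821 mid [0.0016 0.0138]
(array([ 0.26803817, -0.38406572, 29.31984255]), array([ 0.12325122,  0.38919098, -0.09259082]))
```

View pics/wrist16.png

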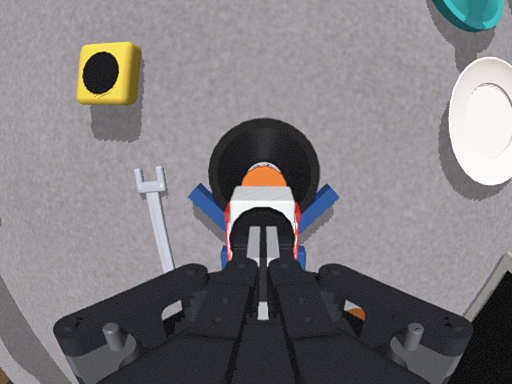

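{"name": "jog_arm", "arguments": {
  "jaw": [1, 1, 1, 1, 1, 1, 1, 1],
  "linear": [
    [0, 0, 0.004],
    [0, 0, 0.008],
    [0, 0, 0.012],
    [0, 0, 0.016],
    [0, 0, 0.019],
    [0, 0, 0.022],
    [0, 0, 0.024],
    [0, 0, 0.025]
  ],
  "delta_rot": [
    [0, 0, 0],
    [0, 0, 0],
    [0, 0, 0],
    [0, 0, 0],
    [0, 0, 0],
    [0, 0, 0],
    [0, 0, 0],
    [0, 0, 0]
  ]
}}

```text
clock: 16.05
eef_pos: [0.5304, -0.1503, 0.1768]
tool_rot: [0.99, -0.139, -0.003, 0.001]
ft_force: [-0.9, 0.5, 6.1]
grip_width: -0.0002
```

```bash
python3 wl.py 17; python3 look.py 17
```

```text
cap 441 [-0.02008343 -0.01707787] [-0.00948053  0.01686923] z [0.07911855 0.08037345]
rim 4171 [-0.05944627 -0.05926162] [0.04674435 0.05855897]
pad 4798 [-0.01736262 -0.02253936] [0.01120946 0.02416826] z [0.15822572 0.20148463 0.21399292]
16.1 [ 0.53038308 -0.15029744  0.17667135] [0.10712116 0.20477385 4.77792784]
TCP gauge frame [ 3.18172235e-04 -3.09806113e-05]
scene cap n 37 gauge xy [-0.0122  0.0035] z95 0.0821 mid [-0.0073  0.0015]
```

View pics/scene17.png

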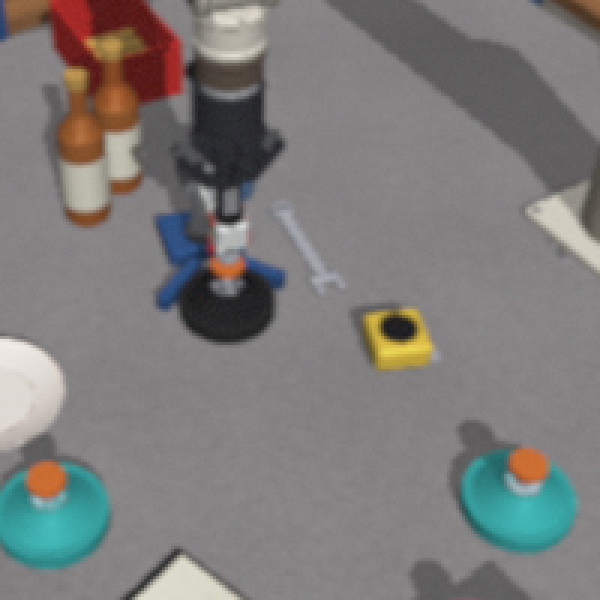

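{"name": "jog_arm", "arguments": {
  "jaw": [1, 1, 1, 1, 1, 1, 1, 1],
  "linear": [
    [0, 0, 0.0015],
    [0, 0, 0.003],
    [0, 0, 0.0045],
    [0, 0, 0.006],
    [0, 0, 0.007],
    [0, 0, 0.008],
    [0, 0, 0.009],
    [0, 0, 0.01]
  ],
  "delta_rot": [
    [0, 0, 0],
    [0, 0, 0],
    [0, 0, 0],
    [0, 0, 0],
    [0, 0, 0],
    [0, 0, 0],
    [0, 0, 0],
    [0, 0, 0]
  ]
}}

```text
clock: 16.87
eef_pos: [0.5304, -0.1503, 0.1673]
tool_rot: [0.99, -0.139, -0.003, 0.001]
ft_force: [-1.0, 1.0, 10.2]
grip_width: -0.0001
```

```bash
python3 wl.py 18; python3 look.py 18
```

```text
cap 366 [-0.02003697 -0.01544743] [-0.01219247  0.01542068] z [0.07888656 0.08016081]
rim 4484 [-0.05967743 -0.05890939] [0.0487376  0.05864691]
pad 5672 [-0.01754618 -0.02493963] [0.01139631 0.02491642] z [0.1490505  0.19577218 0.20738353]
16.9167 [ 0.530403   -0.15029583  0.16720208] [-1.02056842  0.86059627  8.06227954]
TCP gauge frame [ 3.11165101e-04 -1.22562024e-05]
scene cap n 27 gauge xy [-0.0139  0.0045] z95 0.081 mid [-0.0086  0.0017]
```

View pics/wrist18.png

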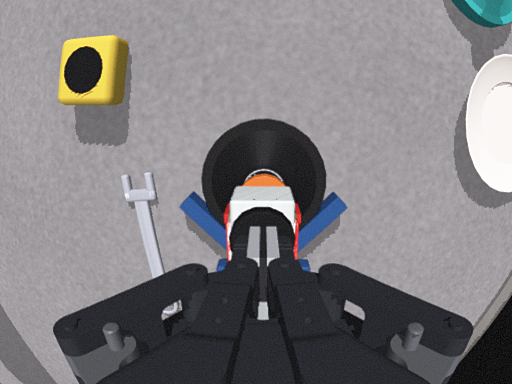

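{"name": "jog_arm", "arguments": {
  "jaw": [1, 1, 1, 1, 1, 1, 1, 1],
  "linear": [
    [0, 0, 0.001],
    [0, 0, 0.002],
    [0, 0, 0.003],
    [0, 0, 0.004],
    [0, 0, 0.005],
    [0, 0, 0.0055],
    [0, 0, 0.0055],
    [0, 0, 0.0055]
  ],
  "delta_rot": [
    [0, 0, 0],
    [0, 0, 0],
    [0, 0, 0],
    [0, 0, 0],
    [0, 0, 0],
    [0, 0, 0],
    [0, 0, 0],
    [0, 0, 0]
  ]
}}

```text
clock: 17.68
eef_pos: [0.5304, -0.1503, 0.1623]
tool_rot: [0.99, -0.139, -0.003, 0.001]
ft_force: [-1.5, 1.0, 10.8]
grip_width: 0.0003
```

```bash
python3 wl.py 19; python3 look.py 19
```

```text
cap 292 [-0.01996819 -0.01415992] [-0.01341488  0.01458038] z [0.07900612 0.08007858]
rim 4615 [-0.05978271 -0.0587713 ] [0.04952246 0.05869274]
pad 6443 [-0.01762617 -0.02493634] [0.0110034  0.02499994] z [0.14407269 0.19243348 0.2133072 ]
17.7333 [ 0.53037666 -0.15028203  0.1622565 ] [-2.28884398  0.75526733 11.12728368]
TCP gauge frame [ 3.05111962e-04 -4.13756585e-05]
scene cap n 26 gauge xy [-0.015   0.0069] z95 0.0817 mid [-0.0114  0.0016]
```

View pics/scene19.png

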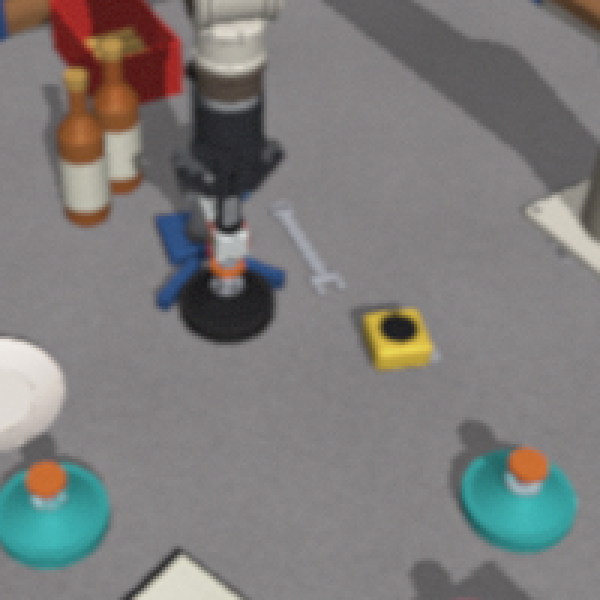

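Estimated push-in is about 9 mm. I'll lift off straight up, then inspect.

{"name": "jog_arm", "arguments": {
  "jaw": [1, 1, 1, 1, 1, 1, 1, 1],
  "linear": [
    [0, 0, -0.003],
    [0, 0, -0.008],
    [0, 0, -0.02],
    [0, 0, -0.04],
    [0, 0, -0.07],
    [0, -0.03, -0.1],
    [0, -0.06, -0.12],
    [0, -0.09, -0.12]
  ],
  "delta_rot": [
    [0, 0, 0],
    [0, 0, 0],
    [0, 0, 0],
    [0, 0, 0],
    [0, 0, 0],
    [0, 0, 0],
    [0, 0, 0],
    [0, 0, 0]
  ]
}}

```text
clock: 18.5
eef_pos: [0.5576, -0.0635, 0.2853]
tool_rot: [0.99, -0.14, -0.0, 0.0]
ft_force: [0.3, -0.3, -0.2]
grip_width: 0.0
```

{"name": "jog_arm", "arguments": {
  "jaw": [1, 1, 1, 1, 1, 1, 1, 1],
  "linear": [
    [0, -0.03, 0],
    [0, -0.03, 0],
    [0, -0.03, 0],
    [0, -0.03, 0],
    [0, -0.03, 0],
    [0, -0.03, 0],
    [0, -0.03, 0],
    [0, -0.03, 0]
  ],
  "delta_rot": [
    [0, 0, 0],
    [0, 0, 0],
    [0, 0, 0],
    [0, 0, 0],
    [0, 0, 0],
    [0, 0, 0],
    [0, 0, 0],
    [0, 0, 0]
  ]
}}

```text
clock: 19.17
eef_pos: [0.5635, -0.0357, 0.2801]
tool_rot: [0.99, -0.14, -0.004, 0.001]
ft_force: [0.2, -0.7, 0.8]
grip_width: 0.0004
```

```bash
sed -i 's/>.13)&(W\[...,2\]<.215/>.125)\&(W[...,2]<.165/' wl.py; python3 wl.py 20; python3 look.py 20; python3 - <<'E'
from h import *
for n in('scene','side'):
    p,d=bot.camera(n);W=world(n,d);g=gf(W);V=p.max(2)
    m=(V<60)&(W[...,2]>.125)&(W[...,2]<.165)&(np.hypot(g[...,0],g[...,1])<.025)
    print(n,'pad',m.sum(),np.percentile(W[m][:,2],[10,50,90]))
    x=p[120:190,230:290] if n=='scene' else p[215:285,190:250]
    cv2.imwrite(f'pics/{n}z.png',cv2.resize(x[:,:,::-1],None,fx=8,fy=8,interpolation=cv2.INTER_CUBIC))
E
```

```text
rim 1749 [-0.05997406 -0.05932764] [0.02797346 0.0579366 ]
pad 45 [ 0.00905614 -0.00622757] [0.01612053 0.00350283] z [0.14421047 0.1449998  0.145987  ]
19.2167 [ 0.56360555 -0.03555575  0.28019307] [ 1.00644694 -0.0669679   0.58353752]
TCP gauge frame [-0.11916629  0.00048981]
scene cap n 26 gauge xy [-0.014   0.0044] z95 0.0819 mid [-0.0108  0.001 ]
scene pad 35 [0.1435155  0.14561947 0.14817778]
side pad 82 [0.1400105  0.14293275 0.14581852]
```

View pics/wrist20.png

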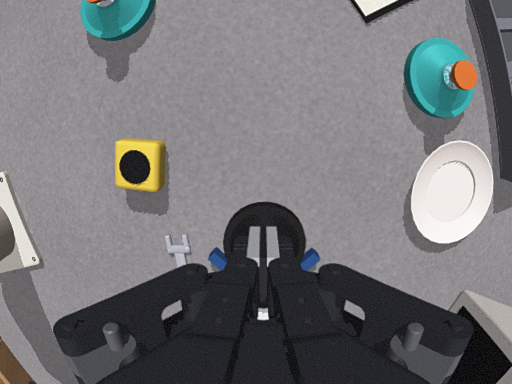

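View pics/scenez.png

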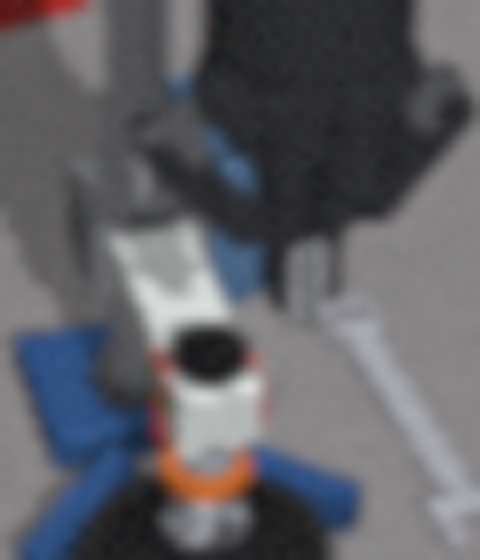

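View pics/sidez.png

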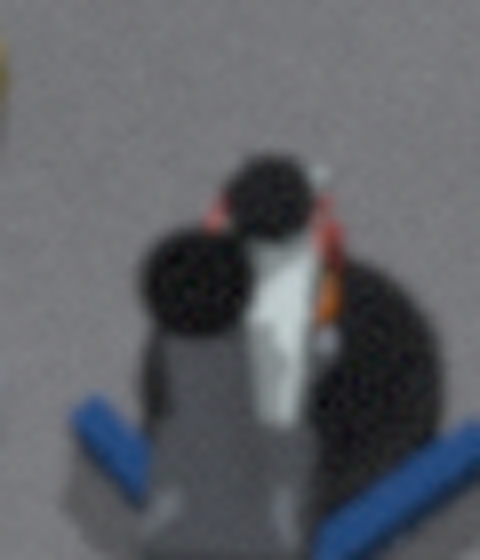

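```bash
python3 -c "
from h import *
o=bot.get_obs();print(o['joint_vel'].round(3),o['ft_force'],bot.job_done())"
```

```text
the job is handed in; nothing more can be done
[ 0.004 -0.001 -0.001 -0.001  0.001  0.001] [-0.41744609  0.57666927 -0.01460928] None
```

The job is handed in at about 19 s of the 64 s. By my measurements the levelling foot is home in the vee and the gauge slide is standing in the green band.

**Levelling foot:** I slid it along the table with the half-open fingers around the back of its base, leaning the tool back 20°. I then finished with a flat push using the shut fingers. The reaction rose to 15 N with almost no further movement, so it is seated. The wrist camera puts its centre within about 1 mm of the seat, and it looks upright.

**Slide:** I pressed the pad down with the shut fingertips until the force read about 11 N, then lifted clear. The sprung foot's push-in came out as follows:

| Source | Push-in |
|---|---|
| Wrist camera | 9.5 mm |
| Scene camera | 10.4 mm |
| Side camera | 12 mm |
| Press force | about 8.5 mm |

These disagree by about 3.5 mm, but all of them lie between 6 and 14 mm. It was never close to the end of its travel.

**Not checked:** I could not read the red pointers against the green band directly, because the pictures were too coarse. I took no end measurement of the bystanders; the later pictures show no visible shift in the bottles, wrench or tape measure, and the mug was mostly hidden behind the gauge. The gripper was free of everything when I handed in, with the wrist force near zero.

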